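# Sand and ballast a lamp foot

### The job

Rub both ends of the hollow wooden lamp foot on the sprung sanding bar, the notched end first, then turn it round for the plain end: each time press the end flat on the bar near the bar's open end and slide it along, kept pressed, up to the stop. Then set the foot upright and squarely on the middle of the felt pad and fill it with all the ballast balls from the trough, using the scoop and never touching the balls with the fingers. Finish with the scoop standing in the middle of its cork mat and the tape roll, glass cup and bowl left where they are.

Things in the scene. Friction and masses are not known exactly. Their poses are not given: they have to be found in the camera images.
- foot: hollow brown wooden lamp foot, an open-topped box 110 (x) x 66 (y) x 70 mm (z), loose, about 0.3 kg. Walls 5 mm, floor 6 mm, so the pocket is 100 x 56 mm and 64 mm deep. Origin: centre of its underside, z up. The +x end wall has a notch in its top edge, 18 mm wide, 24 mm deep; the -x end wall is plain. Grip it across its 66 mm width
- foot_notched_end (a point): middle of the outer face of the notched end, at x = +55 mm, y = 0, z = 35 mm of the foot
- foot_plain_end (a point): middle of the outer face of the plain end, at x = -55 mm, y = 0, z = 35 mm of the foot
- bar (a joint): how far the sprung sanding bar is pushed in, m: 0 at rest, at most 0.014; spring 500 N/m (5 mm takes 2.5 N). It slides along its own +x, away from the face
- bar_face (a point): middle of the sanding face of the bar (a dark strip 296 mm long, 50 mm high, from 11 to 61 mm above the table). x points into the bar (the way to press), y along the bar towards the stop, z up. It moves with the bar as that is pushed in
- bar_base: fixed aluminium frame of the sanding bar, 70 mm high; origin on the table under the middle of the resting face, same axes as bar_face. At its +y end stands the stop: a 16 mm thick block, 70 mm high, whose flat side is at y = +150 mm and which reaches 30 mm in front of the resting face (x from -30 mm). The other end (-y) is open. Against the stop the foot's middle is at y = +117 mm
- trough: fixed white trough for the balls; origin under its middle at table level, x along it. Inside 80 mm wide, side walls 50 mm high. Level floor, top 4 mm above the table, from x = -20 to +120 mm, where the balls lie. Towards -x it rises as an entry ramp of 14 degrees, open at its top (x = -150 mm, 36 mm high). The +x end wall leans outward 30 degrees from upright and is 73 mm high
- scoop: loose aluminium scoop, about 0.14 kg: flat pan 76 mm long (x from -38 to +38 mm), 72 mm wide (y), 2 mm thick, side walls 32 mm high, back wall 42 mm high, front (+x) open, 66 mm wide inside. At the back an upright flat wooden handle, 12 mm thick (x from -50 to -38 mm), 40 mm wide (y), from the bottom up to 117 mm. Origin: centre of the underside, z up
- scoop_lip (a point): middle of the scoop's front edge, underside: x = +38 mm, z = 0 of the scoop
- scoop_grip (a point): place to pinch the handle, across its thickness (fingers closing along the scoop's x): x = -44 mm, z = 95 mm of the scoop
- mat: fixed cork mat, 100 (x) x 130 (y) x 4 mm, where the scoop lives; origin: centre of its underside
- pad: fixed grey felt pad, 135 (x) x 90 (y) x 4 mm, for the finished foot, whose 110 mm length lies along the pad's long side (x), either way round; origin: centre of its underside
- tape_roll: bystander: roll of paper tape, 100 mm wide, 25 mm high, origin under its centre
- glass_cup: bystander: glass cup, 68 mm wide, 65 mm high, origin under its centre
- slip_bowl: bystander: blue bowl, 100 mm wide, 45 mm high, origin under its centre
- ball1: terracotta ballast ball, 30 mm in diameter, 28 g, smooth but rolling only a little way before it stops; origin at its centre; some of the six may be absent
- ball2: terracotta ballast ball, 30 mm in diameter, 28 g, smooth but rolling only a little way before it stops; origin at its centre; some of the six may be absent
- ball3: terracotta ballast ball, 30 mm in diameter, 28 g, smooth but rolling only a little way before it stops; origin at its centre; some of the six may be absent
- ball4: terracotta ballast ball, 30 mm in diameter, 28 g, smooth but rolling only a little way before it stops; origin at its centre; some of the six may be absent
- ball5: terracotta ballast ball, 30 mm in diameter, 28 g, smooth but rolling only a little way before it stops; origin at its centre; some of the six may be absent
- ball6: terracotta ballast ball, 30 mm in diameter, 28 g, smooth but rolling only a little way before it stops; origin at its centre; some of the six may be absent
Mind the look-alikes: they are no part of the job. Several things look just like the scoop: the one meant starts farthest from the robot's base. Leave any green look-alike of the foot alone.

How it is judged:
On the way, in this order (a step that is already met when the one before it is completed fails the run):
1. the notched end is pressed flat on the bar near its open end (value of joint bar above 0.002 m and x of foot_notched_end in the frame of bar_face between -0.006 and 0.006 m and angle between the x axis of foot and the x axis of bar_face, either way round below 0.1 rad and y of foot in the frame of bar_face between -0.2 and -0.06 m), for 0.1 s.
2. the notched end is still pressed on the bar at its middle (value of joint bar above 0.002 m and x of foot_notched_end in the frame of bar_face between -0.006 and 0.006 m and angle between the x axis of foot and the x axis of bar_face, either way round below 0.1 rad and y of foot in the frame of bar_face between -0.035 and 0.035 m), for 0.1 s.
3. the notched end, still pressed on the bar, has reached the stop (side within 6 mm of it) (value of joint bar above 0.002 m and x of foot_notched_end in the frame of bar_face between -0.006 and 0.006 m and angle between the x axis of foot and the x axis of bar_face, either way round below 0.1 rad and y of foot in the frame of bar_face between 0.111 and 0.13 m), for 0.1 s.
4. the plain end is pressed flat on the bar near its open end (value of joint bar above 0.002 m and x of foot_plain_end in the frame of bar_face between -0.006 and 0.006 m and angle between the x axis of foot and the x axis of bar_face, either way round below 0.1 rad and y of foot in the frame of bar_face between -0.2 and -0.06 m), for 0.1 s.
5. the plain end is still pressed on the bar at its middle (value of joint bar above 0.002 m and x of foot_plain_end in the frame of bar_face between -0.006 and 0.006 m and angle between the x axis of foot and the x axis of bar_face, either way round below 0.1 rad and y of foot in the frame of bar_face between -0.035 and 0.035 m), for 0.1 s.
6. the plain end, still pressed on the bar, has reached the stop (side within 6 mm of it) (value of joint bar above 0.002 m and x of foot_plain_end in the frame of bar_face between -0.006 and 0.006 m and angle between the x axis of foot and the x axis of bar_face, either way round below 0.1 rad and y of foot in the frame of bar_face between 0.111 and 0.13 m), for 0.1 s.
7. the foot stands squarely on the felt pad, let go (horizontal distance between foot and pad below 0.025 m and angle between foot's own z axis and vertical below 0.08 rad and angle between the x axis of foot and the x axis of pad, either way round below 0.2 rad and height (world z) of foot below 0.01 m and linear speed of foot below 0.02 m/s and contact force between the fingers and foot below 0.1 N), for 0.3 s.
At the end, for the whole second after the job is handed in: All present balls lie inside the foot's pocket at rest; the foot stands upright on the felt pad, within 25 mm of its centre, its length along the pad's long side within 0.2 rad; the scoop stands upright on the cork mat, within 35 mm of its centre; all let go (horizontal distance between foot and pad below 0.025 m and angle between foot's own z axis and vertical below 0.08 rad and angle between the x axis of foot and the x axis of pad, either way round below 0.2 rad and height (world z) of each of foot, scoop below 0.01 m and linear speed of each of foot, scoop below 0.02 m/s and x of ball1 in the frame of foot between -0.05 and 0.05 m and y of ball1 in the frame of foot between -0.028 and 0.028 m and z of ball1 in the frame of foot between 0.01 and 0.068 m and linear speed of each of ball1, ball2, ball3, ball4, ball5, ball6 below 0.05 m/s and x of ball2 in the frame of foot between -0.05 and 0.05 m and y of ball2 in the frame of foot between -0.028 and 0.028 m and z of ball2 in the frame of foot between 0.01 and 0.068 m and x of ball3 in the frame of foot between -0.05 and 0.05 m and y of ball3 in the frame of foot between -0.028 and 0.028 m and z of ball3 in the frame of foot between 0.01 and 0.068 m and x of ball4 in the frame of foot between -0.05 and 0.05 m and y of ball4 in the frame of foot between -0.028 and 0.028 m and z of ball4 in the frame of foot between 0.01 and 0.068 m and x of ball5 in the frame of foot between -0.05 and 0.05 m and y of ball5 in the frame of foot between -0.028 and 0.028 m and z of ball5 in the frame of foot between 0.01 and 0.068 m and x of ball6 in the frame of foot between -0.05 and 0.05 m and y of ball6 in the frame of foot between -0.028 and 0.028 m and z of ball6 in the frame of foot between 0.01 and 0.068 m and horizontal distance between scoop and mat below 0.035 m and angle between scoop's own z axis and vertical below 0.1 rad); the robot touches nothing.
It fails at once if the fingers touch a ball (contact force between the fingers and ball1 above 0.2 N or contact force between the fingers and ball2 above 0.2 N or contact force between the fingers and ball3 above 0.2 N or contact force between the fingers and ball4 above 0.2 N or contact force between the fingers and ball5 above 0.2 N or contact force between the fingers and ball6 above 0.2 N).
It fails at once if the tape roll, glass cup or bowl is moved more than 30 mm (distance of any of tape_roll, glass_cup, slip_bowl from where it was at the start of the episode above 0.03 m).
Of ball1, ball2, ball3, ball4, ball5, ball6 only 4 to 6 are there at a start; the rules pass over those that are not, and their reading is None.
At some moment in a run one of foot, scoop may be knocked a few centimetres aside while the robot is not near it.
It also fails if it takes over 210 s, if anything falls off the work surface, if the arm or the gripper's body presses on something with over 40 N, if the wrist force passes 120 N, or if a joint passes its speed limit or range.

### The arm

A 6-joint arm with a two-finger parallel gripper is mounted at the origin on the work surface. World frame = base frame: x ahead of the robot, y to its left, z up, the work surface at z = 0. Lengths are in m, angles in rad, forces in N, time in s.
With the tool pointing down it reaches from about 0.3 to 0.875 m from the base axis. Payload 6.4 kg.
Tool frame: the origin (TCP) lies midway between the tips of the shut fingers; the grasp point (between the pads) lies 19 mm behind it; z points along the fingers, y is the line along which they close (so a half turn about z gives the same grasp; the last joint's range is limited). The gripper opens to 85 mm and grips with 20 to 120 N. Pads are 22 mm wide; open, the fingers measure 114 mm over their backs; the gripper's body (76 mm by 85 mm) begins 54 mm behind the grasp point. The pads swing forward as they close: fully open they stand 13 mm farther back than shut.
Start: joints at [1.108, 0.181, 1.607, -0, 1.354, -0.206], TCP at [0.146, 0.556, 0.231] pointing down, gripper open.
Joint ranges: [-2.99, 2.99], [-0.89, 2.07], [0.3, 2.58], [-1.14, 4.28], [0, 2.63], [-3.12, 3.12]. Speed limits (rad/s): [2.57, 2.57, 3.01, 3.14, 3.14, 3.14].

### API

Orientations are given as a unit quaternion [w, x, y, z].
In Python, from bench import get_obs, camera, hand_in gives the robot as it stands.
- The arm moves only by the tool carry_out, never from a script. Its argument "plan" is a list that holds one entry, the list of rows, each a list of 7 numbers: the shift along the world's x, y, z in m, then the turn, a rotation vector about the world's x, y, z in rad, then the opening, from 0 (shut) to 1 (fully open). In form: [[[x, y, z, rx, ry, rz, hand], ...]]. A call has exactly 5 rows; each row is the pose to reach, as a shift and turn from the pose commanded when the call began; what a row does not reach only later rows make up. A row lasts 1/12 s, in which the tool goes at most 41.7 mm and 7.16 degrees, less where a joint would pass 70% of its speed; a pose out of reach is approached as far as the arm can. A call with a gripper value outside its range is refused whole. The fingers move at their own pace and stop on an object; the grip force is fixed at half the most. Time passes only in rows, so rows that repeat a pose let the fingers close, or fill a call up. It gives the time, the measured TCP pose, the force, the opening and the grip force at its end, in the units of the state.
- get_obs(): the state, without advancing time (a new reading comes with each control period).
- camera(name): name is "scene" or "side" or "wrist"; returns a dict with "pixels" (384x512x3 uint8, red, green, blue), "z_map" (384x512 float32, m along the optical axis (not along the pixel's ray), 0 where there is no reading), "camera_matrix" (3x3 intrinsics, pixels), "cam_to_world" (4x4, takes a point from camera to world coordinates). Camera axes: x right, y up, looking along -z (the intrinsics and any distortion apply to the point x, -y, -z); pixel columns grow to the right and rows downward; lengths in m; the calibration is good to about 2 mm. A picture is of the moment at which its call begins.
- hand_in(): hands the job in; it is judged then, once.
The state is a dict: "time_s": time; "q": joint angles; "dq": joint speeds; "joint_efforts": joint torques, N m; "eef_pos": TCP position; "eef_rot": TCP orientation; "wrist_force": force on the tool from outside, world axes, zero at the start; "torque": the same for the moment, N m; "opening": opening from 0.0 (shut) to 1.0 (fully open); "grasp_force": force on a finger pad.
Only numpy, scipy, OpenCV 4.12 (cv2) and the standard library are available. Lean on these libraries where they do the work, as an engineer would, in place of code of your own. Each camera call takes 0.05 s, during which the arm holds its last target. There are 200 camera calls.

## Working session

There is one attempt and no reset: what is moved stays moved. The work goes in short steps, Python scripts to look and compute and a tool call to move; the robot and the scene stay as the last step left them, time stands still between calls to the robot, and variables do not carry over. Pictures are saved under pics/ and viewed, at most 14 in all, crops included, and the job is handed in when it is done.

Besides the shell and the picture viewer there is one more tool, called after "Request:" as a command line: name --argument value ..., lists and objects as JSON in quotes. carry_out: Moves the arm, as the interface text tells. Its arguments: {"type":"object","properties":{"plan":{"type":"array","items":{"type":"array","items":{"type":"array","items":{"type":"number"}}}}},"required":["plan"]}

```bash
ls; mkdir -p pics; cat > h.py <<'E'
import numpy as np, cv2
from bench import get_obs, camera
def snap(n,tag=None):
    c=camera(n)
    if tag: cv2.imwrite(f'pics/{tag}.png',c['pixels'][:,:,::-1])
    return c
def rays(c,uv):
    uv=np.atleast_2d(np.array(uv,float)); K=c['camera_matrix'];T=c['cam_to_world']
    d=np.c_[(uv[:,0]-K[0,2])/K[0,0],-(uv[:,1]-K[1,2])/K[1,1],-np.ones(len(uv))]
    return T[:3,3],d@T[:3,:3].T
def onz(c,uv,z):
    o,d=rays(c,uv); return o+d*((z-o[2])/d[:,2])[:,None]
def cloud(c):
    v,u=np.mgrid[:384,:512]; o,d=rays(c,np.c_[u.ravel(),v.ravel()])
    return (o+d*c['z_map'].reshape(-1,1)).reshape(384,512,3)
E
python3 - <<'E'
from h import *
a=snap('scene','scene0');b=snap('side','side0')
im=np.hstack([a['pixels'],b['pixels']])[:,:,::-1]
for c in(a,b): print(c['camera_matrix'],c['cam_to_world'].round(3))
print(get_obs())
np.savez('c0.npz',**{k+n:c[k] for n,c in(('a',a),('b',b)) for k in c})
E
```

```text
pics
[[467.83861611   0.         259.38352668]
 [  0.         467.83861611 191.40417519]
 [  0.           0.           1.        ]] [[-0.118 -0.674  0.729  1.561]
 [ 0.993 -0.09   0.077  0.121]
 [ 0.014  0.733  0.68   1.062]
 [ 0.     0.     0.     1.   ]]
[[407.76503906   0.         257.69613671]
 [  0.         407.76503906 189.96178956]
 [  0.           0.           1.        ]] [[ 0.948  0.171 -0.267  0.231]
 [-0.317  0.493 -0.81  -0.79 ]
 [-0.007  0.853  0.522  0.622]
 [ 0.     0.     0.     1.   ]]
{'time_s': 0.1, 'q': array([ 1.10768509e+00,  1.81429988e-01,  1.60790889e+00, -3.17837216e-05,
        1.35378616e+00, -2.06286514e-01]), 'dq': array([ 1.07802507e-05, -5.82414260e-04, -2.18611830e-03, -3.18564824e-04,
        1.37833863e-04,  7.49903481e-05]), 'joint_efforts': array([ 7.69257458e-04, -4.45876408e+01, -3.52242529e+01, -3.62789015e-04,
        4.13201240e-03, -8.58054227e-05]), 'eef_pos': array([0.14581721, 0.55569547, 0.23049448]), 'eef_rot': array([-2.37026618e-04,  1.28056294e-01,  9.91766605e-01, -7.28771498e-04]), 'wrist_force': array([0.00235579, 0.02252747, 0.26433276]), 'torque': array([-0.05355212,  0.0255017 , -0.01142997]), 'grasp_force': 0.0, 'opening': 1.001010162058884}
```

View pics/scene0.png

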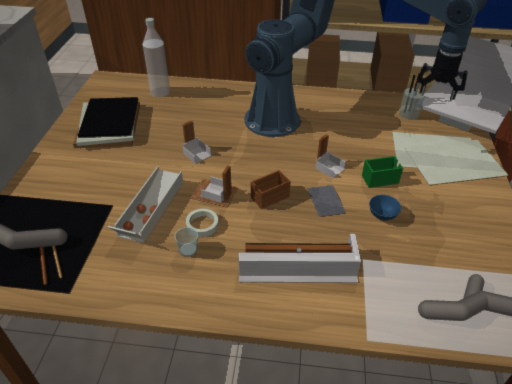

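View pics/side0.png

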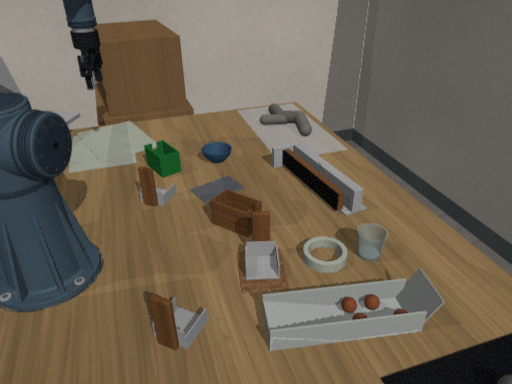

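```bash
python3 - <<'E'
from h import *
z=np.load('c0.npz')
img=np.zeros((600,800,3),np.uint8);H=np.full((600,800),-1.)
for n in 'ab':
    c={k:z[k+n] for k in('pixels','z_map','camera_matrix','cam_to_world')}
    f=4
    c['z_map']=cv2.resize(c['z_map'],None,fx=f,fy=f,interpolation=cv2.INTER_NEAREST)
    px=cv2.resize(c['pixels'],None,fx=f,fy=f,interpolation=cv2.INTER_NEAREST)
    v,u=np.mgrid[:384*f,:512*f]; o,d=rays(c,np.c_[(u.ravel()+.5)/f-.5,(v.ravel()+.5)/f-.5])
    P=o+d*c['z_map'].reshape(-1,1); ok=c['z_map'].ravel()>0
    P=P[ok];C=px.reshape(-1,3)[ok]
    r=((P[:,0]-.2)/.00125).astype(int);q=((P[:,1]+.5)/.00125).astype(int)
    m=(r>=0)&(r<600)&(q>=0)&(q<800)&(P[:,2]<.2)
    r,q,P,C=r[m],q[m],P[m],C[m]
    s=np.argsort(P[:,2]);r,q,P,C=r[s],q[s],P[s],C[s]
    up=P[:,2]>H[r,q]; r,q,P,C=r[up],q[up],P[up],C[up]
    img[r,q]=C[:,::-1];H[r,q]=P[:,2]
for i in range(0,10):
    cv2.line(img,(i*80+80,0),(i*80+80,6),(0,0,255),1)
    cv2.line(img,(0,i*80),(6,i*80),(0,0,255),1)
cv2.imwrite('pics/top0.png',img);np.save('H0.npy',H)
E
```

```text
(no output)
```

View pics/top0.png

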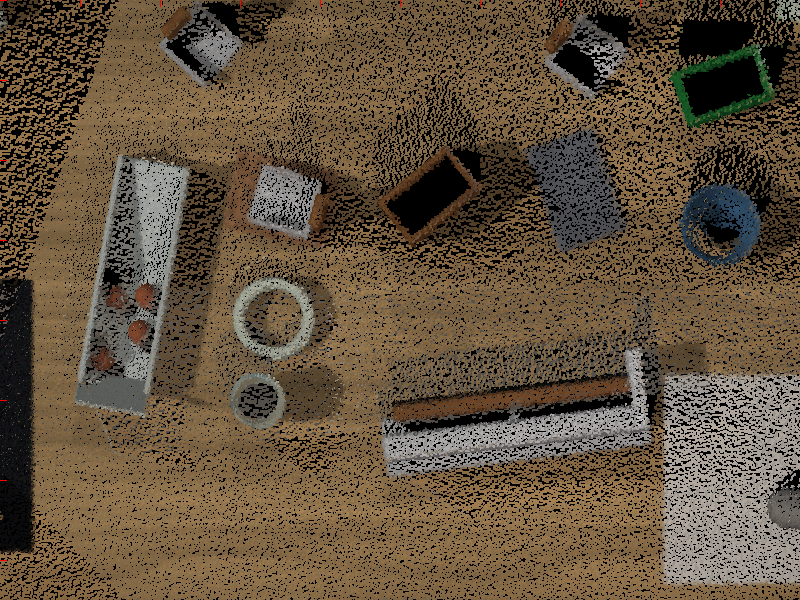

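```bash
cat >> h.py <<'E'
def rect(P):
    (cx,cy),(w,h),a=cv2.minAreaRect((P[:,:2]*1000).astype(np.float32))
    return f'c=({cx:.1f},{cy:.1f}) size {w:.1f}x{h:.1f} ang {a:.1f}'
E
python3 - <<'E'
from h import *
z=np.load('c0.npz')
crops=[]
for n,bx in(('a',(175,110,355,220)),('b',(120,130,300,360))):
    c={k:z[k+n] for k in('pixels','z_map','camera_matrix','cam_to_world')}
    P=cloud(c);hsv=cv2.cvtColor(c['pixels'],cv2.COLOR_RGB2HSV)
    def box(x0,x1,y0,y1,z0,z1):
        return (P[...,0]>x0)&(P[...,0]<x1)&(P[...,1]>y0)&(P[...,1]<y1)&(P[...,2]>z0)&(P[...,2]<z1)
    print(n,'foot rim',rect(P[box(.35,.55,-.04,.11,.064,.076)]))
    m=box(.6,.8,-.05,.35,.066,.075);print('bar base top',rect(P[m]),np.median(P[m][:,2]))
    m=box(.6,.72,.26,.35,.05,.075)&(P[...,0]<.66);print('stop pts',m.sum(),P[m].min(0),P[m].max(0))
    m=box(.6,.75,-.05,.30,.02,.058)&(c['pixels'].max(2)<70);print('face dark',m.sum());
    if m.sum()>20:
        Q=P[m];p=np.polyfit(Q[:,1],Q[:,0],1);print('face line x=%.4f*y+%.4f'%tuple(p),'res',np.std(Q[:,0]-np.polyval(p,Q[:,1])),Q[:,1].min(),Q[:,1].max())
    m=box(.35,.53,.14,.30,-.003,.012)&(hsv[...,1]<90)&(c['pixels'].max(2)<170);m=cv2.morphologyEx(m.astype(np.uint8),cv2.MORPH_OPEN,np.ones((3,3)))>0
    print('pad',rect(P[m]),m.sum())
    m=box(.3,.75,-.45,-.24,.043,.08);print('trough rim',rect(P[m]))
    m=box(.35,.53,-.22,-.08,.1,.125);print('handle top',rect(P[m]),m.sum())
    m=box(.35,.53,-.22,-.08,.025,.048);print('scoop walls',rect(P[m]),m.sum())
    m=box(.3,.75,-.45,-.24,.0,.06)&(hsv[...,1]>120)&(hsv[...,0]<15)
    k,l,s,ce=cv2.connectedComponentsWithStats(m.astype(np.uint8))
    for i in range(1,k):
        if s[i,4]>8: print('ball',ce[i].round(1),s[i,4],onz(c,ce[i],.019).round(4)[0])
    x0,y0,x1,y1=bx;im=c['pixels'][y0:y1,x0:x1,::-1];crops.append(cv2.resize(im,None,fx=400/(x1-x0),fy=400/(x1-x0),interpolation=cv2.INTER_CUBIC))
h=max(i.shape[0] for i in crops)
cv2.imwrite('pics/crop0.png',np.hstack([np.pad(i,((0,h-i.shape[0]),(0,0),(0,0))) for i in crops]))
E
```

```text
a foot rim c=(444.6,38.2) size 73.2x113.6 ang 37.9
bar base top c=(708.5,143.7) size 101.7x330.5 ang 7.8 0.06922499559618789
stop pts 45 [0.63570963 0.28525435 0.0508777 ] [0.65937255 0.30282332 0.07303135]
face dark 190
face line x=-0.1219*y+0.7232 res 0.0045431403926656615 -0.002004991570563691 0.28728249028663416
pad c=(435.5,220.7) size 142.8x93.9 ang 17.9 797
trough rim c=(557.2,-335.3) size 94.4x317.8 ang 80.0
handle top c=(463.8,-99.1) size 14.7x43.1 ang 72.6 70
scoop walls c=(453.9,-135.0) size 85.8x77.9 ang 72.7 151
ball [140.7 208.1] 55 [ 0.5689 -0.3579  0.019 ]
ball [152.  208.5] 24 [ 0.5659 -0.3223  0.019 ]
ball [145.  218.6] 27 [ 0.6114 -0.3308  0.019 ]
ball [128.  225.3] 59 [ 0.6455 -0.3734  0.019 ]
b foot rim c=(443.9,36.9) size 70.1x113.7 ang 39.0
bar base top c=(735.7,154.0) size 97.9x342.9 ang 20.0 0.07191036284219032
stop pts 67 [0.63609958 0.281126   0.05060967] [0.65949837 0.30259738 0.07347577]
face dark 699
face line x=-0.1536*y+0.7092 res 0.00827364825950229 -0.009703519644222003 0.28612107360379524
pad c=(439.5,219.7) size 141.1x92.3 ang 19.9 673
trough rim c=(558.2,-334.8) size 92.9x315.4 ang 80.1
handle top c=(462.0,-102.8) size 13.1x39.4 ang 69.6 206
scoop walls c=(452.4,-139.9) size 76.1x72.0 ang 73.5 332
ball [371.6 301.7] 163 [ 0.6174 -0.3226  0.019 ]
ball [348.7 304.4] 167 [ 0.5718 -0.3143  0.019 ]
ball [399.7 311.5] 35 [ 0.6545 -0.3614  0.019 ]
ball [359.1 315.9] 50 [ 0.576 -0.346  0.019]
```

View pics/crop0.png

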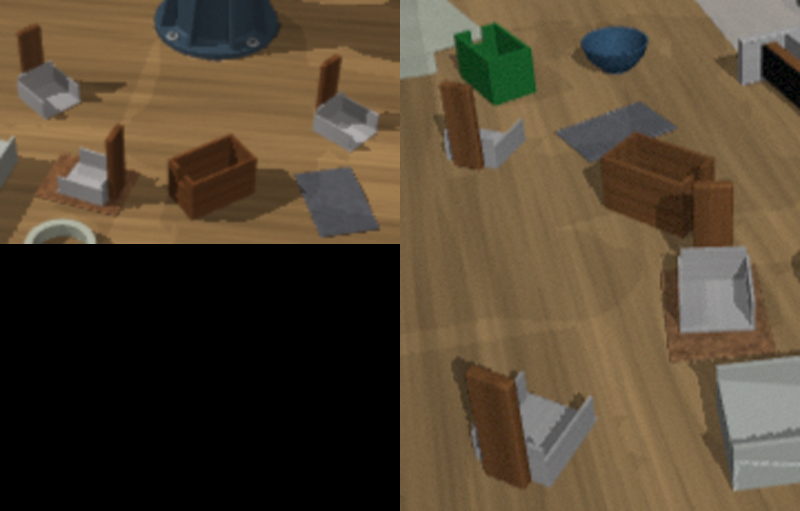

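```bash
python3 - <<'E'
from h import *
z=np.load('c0.npz')
for n in 'ab':
    c={k:z[k+n] for k in('pixels','z_map','camera_matrix','cam_to_world')}
    P=cloud(c)
    u=np.array([-.616,.788]);v=np.array([-u[1],u[0]])
    d=P[...,:2]-[.4443,.0376];a=d@u;b=d@v
    for s in(1,-1):
        out=[]
        for t in range(-27,28,6):
            m=(abs(a-s*.0525)<.007)&(abs(b-t/1e3)<.003)&(P[...,2]<.09);out.append((t,round(float(P[m][:,2].max()*1e3)) if m.any() else None))
        print(n,'+y end' if s>0 else '-y end',out)
    # frame edges
    m=(P[...,2]>.064)&(P[...,2]<.076)&(P[...,0]>.66)&(P[...,0]<.82)&(P[...,1]>-.02)&(P[...,1]<.27)
    Q=P[m];E=[[],[]]
    for y in np.arange(-.01,.26,.01):
        k=Q[abs(Q[:,1]-y)<.005]
        if len(k)>2:E[0].append((y,np.percentile(k[:,0],3)));E[1].append((y,np.percentile(k[:,0],97)))
    for e in E:
        e=np.array(e);p=np.polyfit(e[:,0],e[:,1],1);r=e[:,1]-np.polyval(p,e[:,0]);g=abs(r)<2*np.median(abs(r))+1e-4;p=np.polyfit(e[g,0],e[g,1],1);print(n,'edge x=%.4f y+%.4f'%tuple(p),np.std(r[g]).round(4))
    # vertical dark face
    m=(P[...,2]>.018)&(P[...,2]<.055)&(P[...,0]>.62)&(P[...,0]<.74)&(P[...,1]>0)&(P[...,1]<.27)&(c['pixels'].max(2)<60)
    Q=P[m];p=np.polyfit(Q[:,1],Q[:,0],1)
    for _ in range(8):
        r=Q[:,0]-np.polyval(p,Q[:,1]);g=abs(r)<max(.002,1.5*np.median(abs(r)));p=np.polyfit(Q[g,1],Q[g,0],1)
    print(n,'face',p.round(4),g.sum(),len(g),np.std(r[g]))
    # brown strip top
    hsv=cv2.cvtColor(c['pixels'],cv2.COLOR_RGB2HSV)
    m=(P[...,2]>.05)&(P[...,2]<.068)&(P[...,0]>.62)&(P[...,0]<.74)&(P[...,1]>-.02)&(P[...,1]<.28)&(hsv[...,1]>100)&(hsv[...,2]>60)
    print('strip',rect(P[m]),m.sum(),np.median(P[m][:,2]))
E
```

```text
a +y end [(-27, 69), (-21, 72), (-15, 70), (-9, 71), (-3, 70), (3, 71), (9, 72), (15, 69), (21, 72), (27, 70)]
a -y end [(-27, 70), (-21, 68), (-15, 70), (-9, 68), (-3, 45), (3, 46), (9, 73), (15, 70), (21, 70), (27, 69)]
a edge x=-0.1306 y+0.7467 0.0014
a edge x=-0.1258 y+0.7746 0.0005
a face [-0.1175  0.723 ] 51 63 0.001120204260270741
strip c=(697.6,136.5) size 28.9x286.5 ang 6.0 719 0.059778689859959044
b +y end [(-27, 74), (-21, 72), (-15, 72), (-9, 71), (-3, 73), (3, 72), (9, 73), (15, 73), (21, 72), (27, 73)]
b -y end [(-27, 73), (-21, 72), (-15, 73), (-9, 73), (-3, None), (3, None), (9, 72), (15, 73), (21, 73), (27, 72)]
b edge x=-0.1338 y+0.7127 0.0059
b edge x=-0.1306 y+0.7718 0.0012
b face [-0.1237  0.7037] 547 591 0.0008948440082812848
strip c=(698.3,135.1) size 20.8x289.1 ang 7.6 328 0.06333765892230014
```

Notch found on the foot's −y end: wall heights there drop to 45 mm in the middle. There are three scoop look-alikes: scene px (197,150) at about 0.35 m, (330,160) at about 0.34 m, and (215,185) on the cork mat at about 0.47 m. The one on the mat is farthest, so it is the one meant. The brown foot is at px (270,190) and the green look-alike at (382,172).

Request:
carry_out --plan '[[[0.02, -0.0346, -0.002, 0, 0, -0.0434, 1], [0.04, -0.0692, -0.004, 0, 0, -0.0868, 1], [0.06, -0.1038, -0.006, 0, 0, -0.13, 1], [0.08, -0.1384, -0.008, 0, 0, -0.174, 1], [0.1, -0.173, -0.01, 0, 0, -0.217, 1]]]'

```text
time_s: 0.52
eef_pos: [0.2461, 0.3814, 0.2208]
eef_rot: [-0.0, 0.235, 0.972, -0.0]
wrist_force: [1.3, 0.1, -0.2]
opening: 1.0
grasp_force: 0.0
```

Request:
carry_out --plan '[[[0.02, -0.0346, -0.002, 0, 0, -0.0434, 1], [0.04, -0.0692, -0.004, 0, 0, -0.0868, 1], [0.06, -0.1038, -0.006, 0, 0, -0.13, 1], [0.08, -0.1384, -0.008, 0, 0, -0.174, 1], [0.1, -0.173, -0.01, 0, 0, -0.217, 1]]]'

```text
time_s: 0.93
eef_pos: [0.3463, 0.2084, 0.2111]
eef_rot: [0.0, 0.339, 0.941, 0.0]
wrist_force: [0.3, -0.6, -0.1]
opening: 1.0
grasp_force: 0.0
```

Request:
carry_out --plan '[[[0.02, -0.0346, -0.002, 0, 0, -0.0434, 1], [0.04, -0.0692, -0.004, 0, 0, -0.0868, 1], [0.06, -0.1038, -0.006, 0, 0, -0.13, 1], [0.08, -0.1384, -0.008, 0, 0, -0.174, 1], [0.0985, -0.172, -0.01, 0, 0, -0.217, 1]]]'

```text
time_s: 1.35
eef_pos: [0.4451, 0.036, 0.2011]
eef_rot: [0.0, 0.44, 0.898, 0.0]
wrist_force: [0.6, 0.2, -0.6]
opening: 1.001
grasp_force: 0.0
```

```bash
cat >> h.py <<'E'
from scipy.spatial.transform import Rotation as Ro
def st():
    o=get_obs();w,x,y,zz=o['eef_rot'];R=Ro.from_quat([x,y,zz,w]).as_matrix()
    print('t%.1f'%o['time_s'],'pos',o['eef_pos'].round(4),'ytool yaw %.1f'%np.degrees(np.arctan2(R[1,1],R[0,1])),'ztool',R[:,2].round(3),'F',o['wrist_force'].round(1),'op %.3f g %.1f'%(o['opening'],o['grasp_force']),'q',o['q'].round(2));return o,R
E
python3 - <<'E'
from h import *
st()
for n in('scene','side','wrist'):
    c=snap(n,'w1' if n=='wrist' else None);P=cloud(c)
    hsv=cv2.cvtColor(c['pixels'],cv2.COLOR_RGB2HSV)
    m=(P[...,0]>.35)&(P[...,0]<.55)&(P[...,1]>-.05)&(P[...,1]<.13)&(P[...,2]>.064)&(P[...,2]<.076)&(hsv[...,1]>80)
    print(n,rect(P[m]) if m.sum()>20 else None,m.sum())
E
```

```text
t1.4 pos [0.4451 0.036  0.2011] ytool yaw 37.8 ztool [ 0.  0. -1.] F [ 0.6  0.2 -0.6] op 1.001 g 0.0 q [-0.19 -0.09  1.95  0.    1.28 -0.85]
scene c=(443.3,37.6) size 71.9x112.6 ang 38.6 193
side c=(443.7,36.4) size 71.2x110.8 ang 39.6 366
wrist c=(443.5,35.9) size 66.3x110.6 ang 39.3 1724
```

Request:
carry_out --plan '[[[-0.0015, 0, -0.038, 0, 0, 0.023, 1], [-0.0015, 0, -0.076, 0, 0, 0.023, 1], [-0.0015, 0, -0.114, 0, 0, 0.023, 1], [-0.0015, 0, -0.15, 0, 0, 0.023, 1], [-0.0015, 0, -0.18, 0, 0, 0.023, 1]]]'

```text
time_s: 1.92
eef_pos: [0.441, 0.0398, 0.019]
eef_rot: [-0.001, 0.427, 0.904, -0.0]
wrist_force: [-0.3, 0.1, -0.9]
opening: 0.997
grasp_force: 0.0
```

Request:
carry_out --plan '[[[0, 0, 0, 0, 0, 0, 1], [0, 0, 0, 0, 0, 0, 0.3], [0, 0, 0, 0, 0, 0, 0.3], [0, 0, 0, 0, 0, 0, 0.3], [0, 0, 0, 0, 0, 0, 0.3]]]'

```text
time_s: 2.33
eef_pos: [0.4445, 0.0382, 0.0232]
eef_rot: [0.002, 0.428, 0.904, 0.0]
wrist_force: [0.5, -0.7, -4.0]
opening: 0.768
grasp_force: 68.1
```

Request:
carry_out --plan '[[[0, 0, 0, 0, 0, 0, 0.3], [0, 0, 0, 0, 0, 0, 0.3], [0, 0, 0, 0, 0, 0, 0.3], [0, 0, 0, 0, 0, 0, 0.3], [0, 0, 0, 0, 0, 0, 0.3]]]'

```text
time_s: 2.75
eef_pos: [0.4441, 0.0381, 0.0227]
eef_rot: [0.001, 0.428, 0.904, 0.0]
wrist_force: [-1.1, 2.0, 8.4]
opening: 0.763
grasp_force: 69.4
```

Request:
carry_out --plan '[[[0, 0, 0.015, 0, 0, 0, 0.3], [0, 0, 0.03, 0, 0, 0, 0.3], [0.01, 0, 0.03, 0, 0, 0.1, 0.3], [0.03, 0, 0.03, 0, 0, 0.2, 0.3], [0.05, 0, 0.03, 0, 0, 0.3, 0.3]]]'

```text
time_s: 3.17
eef_pos: [0.4933, 0.0382, 0.0517]
eef_rot: [0.0, 0.286, 0.958, 0.0]
wrist_force: [0.2, 0.0, -3.4]
opening: 0.763
grasp_force: 68.9
```

Request:
carry_out --plan '[[[0.025, 0, 0, 0, 0, 0.1, 0.3], [0.05, -0.001, 0, 0, 0, 0.2, 0.3], [0.075, -0.002, 0, 0, 0, 0.3, 0.3], [0.1, -0.003, 0, 0, 0, 0.4, 0.3], [0.12, -0.004, 0, 0, 0, 0.5, 0.3]]]'

```text
time_s: 3.58
eef_pos: [0.6146, 0.034, 0.0512]
eef_rot: [0.0, 0.04, 0.999, -0.0]
wrist_force: [0.4, -1.1, -3.1]
opening: 0.765
grasp_force: 68.8
```

Request:
carry_out --plan '[[[0, 0, 0, 0, 0, 0.1, 0.3], [0, 0, 0, 0, 0, 0.2, 0.3], [0, 0, 0, 0, 0, 0.209, 0.3], [0, 0, -0.012, 0, 0, 0.209, 0.3], [0, 0, -0.026, 0, 0, 0.209, 0.3]]]'

```text
time_s: 4.0
eef_pos: [0.6138, 0.034, 0.0254]
eef_rot: [0.001, -0.061, 0.998, -0.0]
wrist_force: [-1.0, 0.3, -4.3]
opening: 0.767
grasp_force: 68.9
```

```bash
python3 - <<'E'
from h import *
st()
for n in('scene','side','wrist'):
    c=snap(n,'w2' if n=='wrist' else None);P=cloud(c)
    hsv=cv2.cvtColor(c['pixels'],cv2.COLOR_RGB2HSV)
    m=(P[...,0]>.53)&(P[...,0]<.69)&(P[...,1]>-.04)&(P[...,1]<.12)&(P[...,2]>.064)&(P[...,2]<.08)&(hsv[...,1]>80)&(P[...,0]<.69-.12*P[...,1])
    print(n,rect(P[m]) if m.sum()>20 else None,m.sum())
    m=(P[...,2]>.018)&(P[...,2]<.055)&(P[...,0]>.62)&(P[...,0]<.74)&(P[...,1]>0)&(P[...,1]<.27)&(c['pixels'].max(2)<60)
    if m.sum()>50:
        Q=P[m];p=np.polyfit(Q[:,1],Q[:,0],1)
        for _ in range(8):
            r=Q[:,0]-np.polyval(p,Q[:,1]);g=abs(r)<max(.002,1.5*np.median(abs(r)));p=np.polyfit(Q[g,1],Q[g,0],1)
        print('face',p.round(4),g.sum())
E
```

```text
t4.0 pos [0.6138 0.034  0.0254] ytool yaw 97.0 ztool [ 0.002 -0.    -1.   ] F [-1.   0.3 -4.3] op 0.767 g 68.9 q [-0.14  0.52  1.63 -0.    1.   -1.83]
scene c=(641.5,41.8) size 66.3x121.1 ang 14.3 113
side c=(613.3,29.8) size 101.2x124.4 ang 67.5 246
face [-0.126   0.7038] 154
wrist c=(596.6,31.3) size 76.4x128.9 ang 7.0 8006
face [-0.122   0.7024] 1225
```

View pics/w2.png

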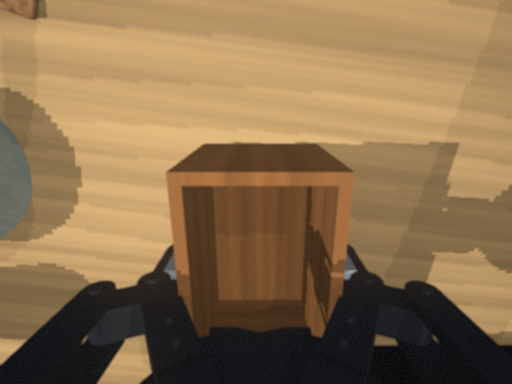

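Request:
carry_out --plan '[[[0.01, 0.0012, 0, 0, 0, 0, 0.3], [0.02, 0.0025, 0, 0, 0, 0, 0.3], [0.028, 0.0035, 0, 0, 0, 0, 0.3], [0.032, 0.004, 0, 0, 0, 0, 0.3], [0.0357, 0.0045, 0, 0, 0, 0, 0.3]]]'

```text
time_s: 4.57
eef_pos: [0.648, 0.0387, 0.0247]
eef_rot: [-0.001, -0.062, 0.998, 0.0]
wrist_force: [-3.7, -1.8, -1.4]
opening: 0.766
grasp_force: 68.9
```

Request:
carry_out --plan '[[[0, 0, 0, 0, 0, 0, 0.3], [0, 0, 0, 0, 0, 0, 0.3], [0, 0, 0, 0, 0, 0, 0.3], [0, 0, 0, 0, 0, 0, 0.3], [0, 0, 0, 0, 0, 0, 0.3]]]'

```text
time_s: 4.98
eef_pos: [0.6478, 0.0387, 0.0248]
eef_rot: [-0.001, -0.062, 0.998, 0.0]
wrist_force: [-3.3, -1.7, -5.3]
opening: 0.762
grasp_force: 68.9
```

```bash
python3 - <<'E'
from h import *
st()
E
```

```text
t5.0 pos [0.6478 0.0387 0.0248] ytool yaw 97.1 ztool [-0.002  0.    -1.   ] F [-3.3 -1.7 -5.3] op 0.762 g 68.9 q [-0.12  0.58  1.53 -0.    1.04 -1.82]
```

Request:
carry_out --plan '[[[-0.0025, 0.02, 0, 0, 0, 0, 0.3], [-0.005, 0.04, 0, 0, 0, 0, 0.3], [-0.0074, 0.06, 0, 0, 0, 0, 0.3], [-0.0099, 0.08, 0, 0, 0, 0, 0.3], [-0.0124, 0.0992, 0, 0, 0, 0, 0.3]]]'

```text
time_s: 5.4
eef_pos: [0.6358, 0.1386, 0.0253]
eef_rot: [-0.0, -0.062, 0.998, -0.0]
wrist_force: [-3.9, -1.7, -3.6]
opening: 0.77
grasp_force: 68.9
```

Request:
carry_out --plan '[[[-0.0025, 0.02, 0, 0, 0, 0, 0.3], [-0.005, 0.04, 0, 0, 0, 0, 0.3], [-0.0074, 0.06, 0, 0, 0, 0, 0.3], [-0.0099, 0.08, 0, 0, 0, 0, 0.3], [-0.0119, 0.0952, 0, 0, 0, 0, 0.3]]]'

```text
time_s: 5.82
eef_pos: [0.6237, 0.2346, 0.0252]
eef_rot: [-0.0, -0.062, 0.998, 0.0]
wrist_force: [-3.7, -3.1, -4.1]
opening: 0.771
grasp_force: 68.9
```

Request:
carry_out --plan '[[[-0.0005, 0.004, 0, 0, 0, 0, 0.3], [-0.001, 0.008, 0, 0, 0, 0, 0.3], [-0.0013, 0.01, 0, 0, 0, 0, 0.3], [-0.0013, 0.01, 0, 0, 0, 0, 0.3], [-0.0013, 0.01, 0, 0, 0, 0, 0.3]]]'

```text
time_s: 6.23
eef_pos: [0.6231, 0.2428, 0.0252]
eef_rot: [-0.0, -0.062, 0.998, 0.0]
wrist_force: [-3.4, 0.9, -4.6]
opening: 0.771
grasp_force: 69.0
```

```bash
python3 - <<'E'
from h import *
o,R=st()
p=o['eef_pos'][:2]-[.687,.134];ex=np.array([.9924,.123]);ey=np.array([-.123,.9924]);print('bar frame',p@ex,p@ey)
c=snap('scene');P=cloud(c);hsv=cv2.cvtColor(c['pixels'],cv2.COLOR_RGB2HSV)
cv2.imwrite('pics/s3.png',cv2.resize(c['pixels'][150:300,220:380,::-1],None,fx=4,fy=4))
E
```

```text
t6.2 pos [0.6231 0.2428 0.0252] ytool yaw 97.1 ztool [-0.     0.001 -1.   ] F [-3.4  0.9 -4.6] op 0.771 g 69.0 q [ 0.19  0.61  1.47  0.    1.06 -1.5 ]
bar frame -0.04999606359477977 0.11587290890571282
```

View pics/s3.png

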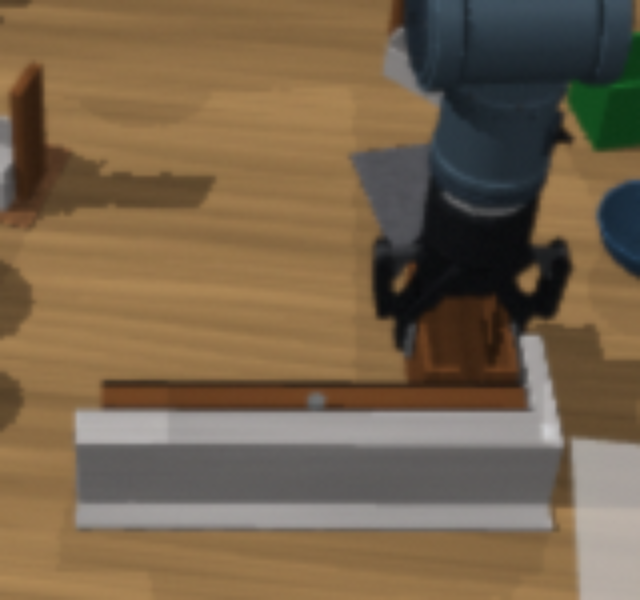

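Request:
carry_out --plan '[[[0.0003, 0.001, 0, 0, 0, 0, 0.3], [0.0003, 0.002, 0, 0, 0, 0, 0.3], [0.0002, 0.003, 0, 0, 0, 0, 0.3], [0.0002, 0.003, 0, 0, 0, 0, 0.3], [0.0002, 0.003, 0, 0, 0, 0, 0.3]]]'

```text
time_s: 6.7
eef_pos: [0.6233, 0.2458, 0.0252]
eef_rot: [-0.0, -0.062, 0.998, -0.0]
wrist_force: [-3.8, -2.0, -3.9]
opening: 0.765
grasp_force: 69.0
```

Request:
carry_out --plan '[[[0.0003, 0.001, 0, 0, 0, 0, 0.3], [0.0003, 0.002, 0, 0, 0, 0, 0.3], [0.0002, 0.003, 0, 0, 0, 0, 0.3], [0.0002, 0.004, 0, 0, 0, 0, 0.3], [0.0002, 0.004, 0, 0, 0, 0, 0.3]]]'

```text
time_s: 7.12
eef_pos: [0.6234, 0.2491, 0.0253]
eef_rot: [-0.0, -0.062, 0.998, -0.001]
wrist_force: [-5.4, -7.2, -2.4]
opening: 0.763
grasp_force: 69.1
```

Request:
carry_out --plan '[[[-0.02, -0.005, 0, 0, 0, 0, 0.3], [-0.045, -0.01, 0, 0, 0, 0, 0.3], [-0.06, -0.03, 0.01, 0, 0, -0.1, 0.3], [-0.06, -0.06, 0.02, 0, 0, -0.2, 0.3], [-0.06, -0.09, 0.02, 0, 0, -0.3, 0.3]]]'

```text
time_s: 7.53
eef_pos: [0.5654, 0.1609, 0.0481]
eef_rot: [0.003, 0.089, 0.996, 0.001]
wrist_force: [1.9, -0.5, -3.6]
opening: 0.765
grasp_force: 69.2
```

Request:
carry_out --plan '[[[0.002, -0.025, 0, 0, 0, -0.12, 0.3], [0.004, -0.05, 0, 0, 0, -0.24, 0.3], [0.006, -0.075, 0, 0, 0, -0.36, 0.3], [0.008, -0.1, 0, 0, 0, -0.48, 0.3], [0.01, -0.126, 0, 0, 0, -0.6, 0.3]]]'

```text
time_s: 7.95
eef_pos: [0.5756, 0.0331, 0.0465]
eef_rot: [0.002, 0.381, 0.925, 0.001]
wrist_force: [-0.1, 0.3, -3.9]
opening: 0.765
grasp_force: 69.1
```

Request:
carry_out --plan '[[[0, 0, 0, 0, 0, -0.12, 0.3], [0, 0, 0, 0, 0, -0.24, 0.3], [0, 0, 0, 0, 0, -0.36, 0.3], [0, 0, 0, 0, 0, -0.48, 0.3], [0, 0, 0, 0, 0, -0.6, 0.3]]]'

```text
time_s: 8.37
eef_pos: [0.5756, 0.034, 0.0464]
eef_rot: [0.002, 0.637, 0.771, 0.001]
wrist_force: [-0.6, -0.3, -3.7]
opening: 0.764
grasp_force: 69.2
```

Request:
carry_out --plan '[[[0, 0, 0, 0, 0, -0.12, 0.3], [0, 0, 0, 0, 0, -0.24, 0.3], [0, 0, 0, 0, 0, -0.36, 0.3], [0, 0, 0, 0, 0, -0.48, 0.3], [0, 0, 0, 0, 0, -0.6, 0.3]]]'

```text
time_s: 8.78
eef_pos: [0.5756, 0.0341, 0.0464]
eef_rot: [0.001, 0.836, 0.548, 0.002]
wrist_force: [0.3, 0.1, -3.9]
opening: 0.763
grasp_force: 69.2
```

Request:
carry_out --plan '[[[0, 0, 0, 0, 0, -0.12, 0.3], [0, 0, 0, 0, 0, -0.24, 0.3], [0, 0, 0, 0, 0, -0.36, 0.3], [0, 0, 0, 0, 0, -0.48, 0.3], [0, 0, 0, 0, 0, -0.6, 0.3]]]'

```text
time_s: 9.2
eef_pos: [0.5756, 0.0342, 0.0464]
eef_rot: [0.001, 0.961, 0.277, 0.002]
wrist_force: [0.8, -0.4, -3.2]
opening: 0.768
grasp_force: 69.2
```

Request:
carry_out --plan '[[[0, 0, 0, 0, 0, -0.12, 0.3], [0, 0, 0, 0, 0, -0.24, 0.3], [0, 0, 0, 0, 0, -0.36, 0.3], [0, 0, -0.01, 0, 0, -0.4416, 0.3], [0, 0, -0.02, 0, 0, -0.4416, 0.3]]]'

```text
time_s: 9.62
eef_pos: [0.5763, 0.034, 0.0268]
eef_rot: [0.0, 0.998, 0.061, 0.003]
wrist_force: [0.2, -0.2, -3.4]
opening: 0.762
grasp_force: 69.2
```

```bash
python3 - <<'E'
from h import *
o,R=st()
c=snap('wrist');P=cloud(c);cv2.imwrite('pics/w4.png',c['pixels'][:,:,::-1])
hsv=cv2.cvtColor(c['pixels'],cv2.COLOR_RGB2HSV)
q=o['eef_pos'];d=P[...,:2]-q[:2];ex=np.array([.9924,.123]);ey=np.array([-.123,.9924])
m=(abs(d@ex)<.08)&(abs(d@ey)<.05)&(P[...,2]>.068)&(P[...,2]<.079)&(hsv[...,1]>80);Q=d[m]
print(m.sum(),'along',np.percentile(Q@ex,[0.5,99.5]),'across',np.percentile(Q@ey,[.5,99.5]),rect(P[m]))
E
```

```text
t9.6 pos [0.5763 0.034  0.0268] ytool yaw -83.0 ztool [ 0.006 -0.001 -1.   ] F [ 0.2 -0.2 -3.4] op 0.762 g 69.2 q [-0.15  0.45  1.73  0.    0.96  1.3 ]
7755 along [-0.01579717  0.05299489] across [-0.04347291  0.04322492] c=(591.7,35.9) size 75.6x99.7 ang 7.3
```

View pics/w4.png

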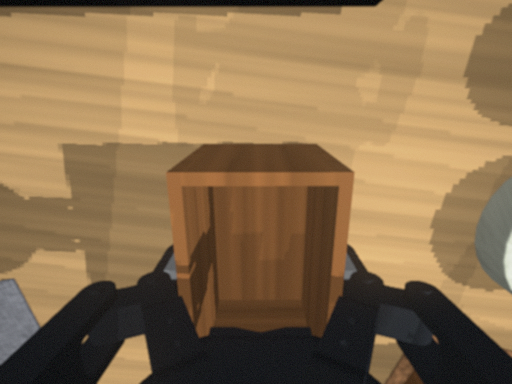

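Request:
carry_out --plan '[[[0.02, 0.0025, -0.001, 0, 0, 0, 0.3], [0.04, 0.005, -0.0015, 0, 0, 0, 0.3], [0.058, 0.0072, -0.0015, 0, 0, 0, 0.3], [0.067, 0.0083, -0.0015, 0, 0, 0, 0.3], [0.0725, 0.009, -0.0015, 0, 0, 0, 0.3]]]'

```text
time_s: 10.08
eef_pos: [0.6477, 0.0432, 0.0239]
eef_rot: [0.0, 0.998, 0.064, 0.001]
wrist_force: [-1.7, 0.1, -3.3]
opening: 0.763
grasp_force: 69.1
```

Request:
carry_out --plan '[[[0, 0, 0, 0, 0, 0, 0.3], [0, 0, 0, 0, 0, 0, 0.3], [0, 0, 0, 0, 0, 0, 0.3], [0, 0, 0, 0, 0, 0, 0.3], [0, 0, 0, 0, 0, 0, 0.3]]]'

```text
time_s: 10.5
eef_pos: [0.6454, 0.0431, 0.0237]
eef_rot: [-0.0, 0.998, 0.062, -0.0]
wrist_force: [-0.7, -1.0, -4.7]
opening: 0.764
grasp_force: 69.2
```

```bash
python3 - <<'E'
from h import *
st()
E
```

```text
t10.5 pos [0.6454 0.0431 0.0237] ytool yaw -82.9 ztool [-0.001  0.    -1.   ] F [-0.7 -1.  -4.7] op 0.764 g 69.2 q [-0.12  0.58  1.53  0.    1.03  1.33]
```

Request:
carry_out --plan '[[[0.0025, 0.0003, 0.001, 0, 0, 0, 0.3], [0.005, 0.0006, 0.001, 0, 0, 0, 0.3], [0.005, 0.0006, 0.001, 0, 0, 0, 0.3], [0.005, 0.0006, 0.001, 0, 0, 0, 0.3], [0.005, 0.0006, 0.001, 0, 0, 0, 0.3]]]'

```text
time_s: 10.92
eef_pos: [0.6507, 0.0437, 0.0246]
eef_rot: [-0.0, 0.998, 0.062, -0.0]
wrist_force: [-3.1, 0.6, -2.8]
opening: 0.769
grasp_force: 69.1
```

```bash
python3 - <<'E'
from h import *
st()
E
```

```text
t10.9 pos [0.6507 0.0437 0.0246] ytool yaw -82.9 ztool [-0.001  0.    -1.   ] F [-3.1  0.6 -2.8] op 0.769 g 69.1 q [-0.11  0.59  1.52 -0.    1.04  1.33]
```

Request:
carry_out --plan '[[[-0.0025, 0.02, 0, 0, 0, 0, 0.3], [-0.005, 0.04, 0, 0, 0, 0, 0.3], [-0.0074, 0.06, 0, 0, 0, 0, 0.3], [-0.0099, 0.08, 0, 0, 0, 0, 0.3], [-0.0124, 0.0992, 0, 0, 0, 0, 0.3]]]'

```text
time_s: 11.33
eef_pos: [0.6383, 0.1433, 0.0247]
eef_rot: [0.0, 0.998, 0.062, -0.0]
wrist_force: [-2.8, -1.4, -5.1]
opening: 0.763
grasp_force: 69.2
```

Request:
carry_out --plan '[[[-0.0025, 0.02, 0, 0, 0, 0, 0.3], [-0.005, 0.04, 0, 0, 0, 0, 0.3], [-0.0074, 0.06, 0, 0, 0, 0, 0.3], [-0.0099, 0.08, 0, 0, 0, 0, 0.3], [-0.0119, 0.0952, 0, 0, 0, 0, 0.3]]]'

```text
time_s: 11.75
eef_pos: [0.6262, 0.2395, 0.0247]
eef_rot: [-0.0, 0.998, 0.062, -0.0]
wrist_force: [-3.0, -1.2, -3.4]
opening: 0.764
grasp_force: 69.2
```

Request:
carry_out --plan '[[[-0.0003, 0.002, 0, 0, 0, 0, 0.3], [-0.0005, 0.004, 0, 0, 0, 0, 0.3], [-0.0008, 0.006, 0, 0, 0, 0, 0.3], [-0.001, 0.008, 0, 0, 0, 0, 0.3], [-0.0011, 0.009, 0, 0, 0, 0, 0.3]]]'

```text
time_s: 12.17
eef_pos: [0.6258, 0.2462, 0.0247]
eef_rot: [0.0, 0.998, 0.062, -0.0]
wrist_force: [-3.3, -2.3, -3.0]
opening: 0.769
grasp_force: 69.2
```

Request:
carry_out --plan '[[[0, 0.001, 0, 0, 0, 0, 0.3], [0, 0.002, 0, 0, 0, 0, 0.3], [0, 0.003, 0, 0, 0, 0, 0.3], [0, 0.004, 0, 0, 0, 0, 0.3], [0, 0.004, 0, 0, 0, 0, 0.3]]]'

```text
time_s: 12.58
eef_pos: [0.6257, 0.2494, 0.0248]
eef_rot: [0.001, 0.998, 0.062, -0.0]
wrist_force: [-4.7, -8.5, -2.8]
opening: 0.764
grasp_force: 69.4
```

Request:
carry_out --plan '[[[-0.02, -0.006, 0, 0, 0, 0, 0.3], [-0.05, -0.008, 0.01, 0, 0, 0, 0.3], [-0.075, -0.01, 0.03, 0, 0, 0.05, 0.3], [-0.1, -0.012, 0.04, 0, 0, 0.1, 0.3], [-0.125, -0.016, 0.04, 0, 0, 0.15, 0.3]]]'

```text
time_s: 13.0
eef_pos: [0.503, 0.2361, 0.0683]
eef_rot: [-0.001, 0.99, 0.138, 0.004]
wrist_force: [0.9, 0.8, -2.3]
opening: 0.765
grasp_force: 69.3
```

Request:
carry_out --plan '[[[-0.02, -0.004, 0, 0, 0, 0.05, 0.3], [-0.04, -0.008, 0, 0, 0, 0.056, 0.3], [-0.063, -0.013, 0, 0, 0, 0.056, 0.3], [-0.063, -0.013, 0, 0, 0, 0.056, 0.3], [-0.063, -0.013, 0, 0, 0, 0.056, 0.3]]]'

```text
time_s: 13.42
eef_pos: [0.4379, 0.2224, 0.0656]
eef_rot: [-0.0, 0.986, 0.165, 0.001]
wrist_force: [0.0, -1.0, -3.4]
opening: 0.766
grasp_force: 69.2
```

```bash
python3 - <<'E'
from h import *
o,R=st()
c=snap('wrist','w5');P=cloud(c);hsv=cv2.cvtColor(c['pixels'],cv2.COLOR_RGB2HSV)
m=(P[...,2]<.012)&(hsv[...,1]<90)&(c['pixels'].max(2)<190)&(c['pixels'].max(2)>60)&(abs(P[...,0]-.437)<.1)&(abs(P[...,1]-.22)<.09)
m=cv2.morphologyEx(m.astype(np.uint8),cv2.MORPH_OPEN,np.ones((5,5)))>0
print(m.sum(),rect(P[m]) if m.any() else 0,cv2.boundingRect(m.astype(np.uint8)))
E
```

```text
t13.4 pos [0.4379 0.2224 0.0656] ytool yaw -71.1 ztool [ 0.003  0.001 -1.   ] F [ 0.  -1.  -3.4] op 0.766 g 69.2 q [0.23 0.22 1.94 0.   0.98 1.47]
3283 c=(492.5,238.3) size 20.3x91.2 ang 17.3 (199, 116, 126, 30)
```

View pics/w5.png

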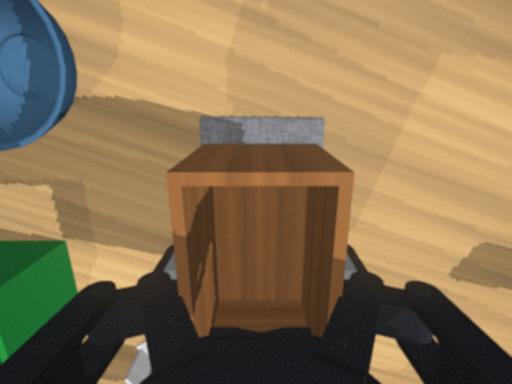

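Request:
carry_out --plan '[[[0, -0.001, -0.012, 0, 0, -0.024, 0.3], [0, -0.001, -0.024, 0, 0, -0.024, 0.3], [0, -0.001, -0.034, 0, 0, -0.024, 0.3], [0, -0.001, -0.037, 0, 0, -0.024, 0.3], [0, -0.001, -0.0385, 0, 0, -0.024, 0.3]]]'

```text
time_s: 13.88
eef_pos: [0.4382, 0.2211, 0.0265]
eef_rot: [0.0, 0.988, 0.152, -0.0]
wrist_force: [-9.5, -2.8, 16.7]
opening: 0.767
grasp_force: 71.1
```

Request:
carry_out --plan '[[[0, 0, 0, 0, 0, 0, 0.3], [0, 0, 0, 0, 0, 0, 0.6], [0, 0, 0, 0, 0, 0, 1], [0, 0, 0, 0, 0, 0, 1], [0, 0, 0, 0, 0, 0, 1]]]'

```text
time_s: 14.3
eef_pos: [0.4384, 0.2213, 0.0269]
eef_rot: [-0.0, 0.988, 0.153, 0.001]
wrist_force: [0.1, -0.3, -0.9]
opening: 1.0
grasp_force: 0.0
```

Request:
carry_out --plan '[[[0, 0, 0, 0, 0, 0, 1], [0, 0, 0.01, 0, 0, 0, 1], [0, 0, 0.04, 0, 0, 0, 1], [0, 0, 0.08, 0, 0, 0, 1], [0, 0, 0.12, 0, 0, 0, 1]]]'

```text
time_s: 14.72
eef_pos: [0.4366, 0.2208, 0.1476]
eef_rot: [0.0, 0.988, 0.152, -0.001]
wrist_force: [1.7, 1.3, -0.0]
opening: 1.001
grasp_force: 0.0
```

Request:
carry_out --plan '[[[0, -0.03, 0.02, 0, 0, 0, 1], [0, -0.065, 0.04, 0, 0, 0, 1], [0, -0.1, 0.06, 0, 0, 0, 1], [0, -0.135, 0.08, 0, 0, 0, 1], [0, -0.17, 0.09, 0, 0, 0, 1]]]'

```text
time_s: 15.13
eef_pos: [0.4383, 0.0496, 0.24]
eef_rot: [0.001, 0.988, 0.153, 0.002]
wrist_force: [1.0, -0.2, 0.5]
opening: 1.004
grasp_force: 0.0
```

```bash
python3 - <<'E'
from h import *
st()
for n in('scene','side','wrist'):
    c=snap(n,'x6'+n);P=cloud(c);hsv=cv2.cvtColor(c['pixels'],cv2.COLOR_RGB2HSV)
    B=lambda x0,x1,y0,y1,z0,z1:(P[...,0]>x0)&(P[...,0]<x1)&(P[...,1]>y0)&(P[...,1]<y1)&(P[...,2]>z0)&(P[...,2]<z1)
    for k,m in(('foot',B(.35,.53,.14,.3,.066,.08)&(hsv[...,1]>80)),('handle',B(.35,.55,-.25,0,.108,.13)&(hsv[...,1]>80)),('mat',B(.35,.55,-.25,-.05,-.002,.015)&(hsv[...,0]<12)&(hsv[...,1]>90)),('pan',B(.35,.55,-.25,-.05,.026,.05)&(hsv[...,1]<60))):
        print(n,k,rect(P[m]) if m.sum()>10 else None,m.sum())
E
```

```text
t15.1 pos [0.4383 0.0496 0.24  ] ytool yaw -72.4 ztool [ 0.005 -0.001 -1.   ] F [ 1.  -0.2  0.5] op 1.004 g 0.0 q [-0.16 -0.14  1.92 -0.    1.36  1.11]
scene foot c=(437.0,221.4) size 115.4x68.6 ang 16.5 195
scene handle c=(465.0,-99.8) size 13.5x42.4 ang 77.9 51
scene mat None 3
scene pan c=(452.9,-139.9) size 70.8x76.9 ang 73.9 95
side foot c=(437.5,221.7) size 113.7x71.3 ang 17.4 341
side handle c=(462.3,-102.9) size 13.5x39.4 ang 73.7 151
side mat None 3
side pan c=(483.1,-149.9) size 74.6x137.1 ang 74.0 336
wrist foot c=(437.0,220.1) size 109.7x67.6 ang 17.8 2180
wrist handle c=(463.2,-101.0) size 12.3x37.4 ang 74.3 633
wrist mat None 0
wrist pan c=(453.3,-136.4) size 83.0x72.1 ang 74.2 489
```

Request:
carry_out --plan '[[[0.005, -0.03, 0, 0, 0, -0.117, 1], [0.01, -0.06, -0.01, 0, 0, -0.234, 1], [0.015, -0.09, -0.02, 0, 0, -0.351, 1], [0.02, -0.12, -0.03, 0, 0, -0.468, 1], [0.025, -0.151, -0.04, 0, 0, -0.583, 1]]]'

```text
time_s: 15.7
eef_pos: [0.4626, -0.0997, 0.1957]
eef_rot: [-0.0, 0.99, -0.14, -0.0]
wrist_force: [-0.3, 0.5, 0.3]
opening: 0.994
grasp_force: 0.0
```

Request:
carry_out --plan '[[[0, 0, 0, 0, 0, 0, 1], [0, 0, 0, 0, 0, 0, 1], [0, 0, 0, 0, 0, 0, 1], [0, 0, 0, 0, 0, 0, 1], [0, 0, 0, 0, 0, 0, 1]]]'

```text
time_s: 16.12
eef_pos: [0.4628, -0.0986, 0.1967]
eef_rot: [-0.0, 0.991, -0.137, 0.0]
wrist_force: [0.2, -0.2, 0.9]
opening: 0.996
grasp_force: 0.0
```

```bash
python3 - <<'E'
from h import *
st()
for n in('scene','side','wrist'):
    c=snap(n,'x7'+n);P=cloud(c);hsv=cv2.cvtColor(c['pixels'],cv2.COLOR_RGB2HSV)
    B=lambda x0,x1,y0,y1,z0,z1:(P[...,0]>x0)&(P[...,0]<x1)&(P[...,1]>y0)&(P[...,1]<y1)&(P[...,2]>z0)&(P[...,2]<z1)
    for k,m in(('handle',B(.35,.55,-.25,0,.108,.13)&(hsv[...,1]>80)),('pan',B(.35,.55,-.2,-.05,.026,.05)&(hsv[...,1]<60))):
        print(n,k,rect(P[m]) if m.sum()>10 else None,m.sum(), np.median(P[m][:,2]) if m.any() else 0)
E
```

```text
t16.1 pos [ 0.4628 -0.0986  0.1967] ytool yaw -105.7 ztool [ 0.001 -0.    -1.   ] F [ 0.2 -0.2  0.9] op 0.996 g 0.0 q [-0.46 -0.02  1.89  0.    1.27  1.38]
scene handle c=(463.1,-99.4) size 13.9x44.0 ang 72.0 51 0.11868236995554393
scene pan c=(451.1,-139.1) size 73.0x81.8 ang 72.5 94 0.03255742875380707
side handle c=(462.6,-102.0) size 14.1x39.6 ang 76.9 152 0.11864403837896803
side pan c=(484.2,-151.5) size 73.8x140.6 ang 72.0 345 0.037505479480894666
wrist handle c=(463.6,-102.3) size 11.1x39.5 ang 74.3 658 0.11979954441865887
wrist pan c=(452.2,-142.2) size 72.4x71.9 ang 74.0 644 0.03487126854902506
```

View pics/x7wrist.png

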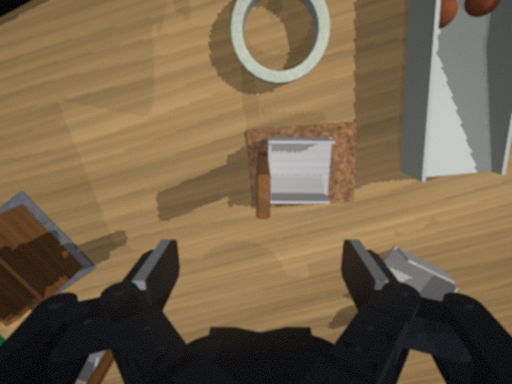

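Request:
carry_out --plan '[[[0.0007, -0.003, -0.03, 0, 0, 0, 1], [0.0007, -0.003, -0.06, 0, 0, 0, 1], [0.0007, -0.003, -0.09, 0, 0, 0, 1], [0.0007, -0.003, -0.11, 0, 0, 0, 1], [0.0007, -0.003, -0.117, 0, 0, 0, 1]]]'

```text
time_s: 16.68
eef_pos: [0.4611, -0.1015, 0.0763]
eef_rot: [-0.001, 0.99, -0.138, -0.003]
wrist_force: [-0.1, -0.5, -0.2]
opening: 0.998
grasp_force: 0.0
```

Request:
carry_out --plan '[[[0, 0, 0, 0, 0, 0, 1], [0, 0, 0, 0, 0, 0, 0.6], [0, 0, 0, 0, 0, 0, 0.4], [0, 0, 0, 0, 0, 0, 0.2], [0, 0, 0, 0, 0, 0, 0]]]'

```text
time_s: 17.1
eef_pos: [0.4643, -0.1034, 0.0807]
eef_rot: [0.0, 0.99, -0.138, 0.001]
wrist_force: [0.3, 0.0, 0.4]
opening: 0.453
grasp_force: 0.0
```

Request:
carry_out --plan '[[[0, 0, 0, 0, 0, 0, 0], [0, 0, 0, 0, 0, 0, 0], [0, 0, 0, 0, 0, 0, 0], [0, 0, 0, 0, 0, 0, 0], [0, 0, 0, 0, 0, 0, 0]]]'

```text
time_s: 17.52
eef_pos: [0.4639, -0.1032, 0.08]
eef_rot: [0.0, 0.99, -0.138, 0.001]
wrist_force: [-0.8, 0.9, 5.8]
opening: 0.129
grasp_force: 59.2
```

```bash
python3 - <<'E'
from h import *
st()
E
```

```text
t17.5 pos [ 0.4639 -0.1032  0.08  ] ytool yaw -105.9 ztool [ 0.001 -0.    -1.   ] F [-0.8  0.9  5.8] op 0.129 g 59.2 q [-0.47  0.16  1.97  0.    1.01  1.38]
```

Request:
carry_out --plan '[[[0, 0, 0.03, 0, 0, 0, 0], [0, 0, 0.07, 0, 0, 0, 0], [0, 0, 0.11, 0, 0, 0.1, 0], [0, -0.01, 0.14, 0, 0, 0.22, 0], [0, -0.03, 0.14, 0, 0, 0.34, 0]]]'

```text
time_s: 17.93
eef_pos: [0.4665, -0.1335, 0.2261]
eef_rot: [0.003, 0.999, 0.036, 0.005]
wrist_force: [0.9, -1.5, -1.2]
opening: 0.128
grasp_force: 58.9
```

Request:
carry_out --plan '[[[0, -0.02, 0, 0, 0, 0.12, 0], [0, -0.04, 0, 0, 0, 0.24, 0], [0, -0.06, 0, 0, 0, 0.36, 0], [0, -0.08, 0, 0, 0, 0.48, 0], [0, -0.1, 0, 0, 0, 0.6, 0]]]'

```text
time_s: 18.35
eef_pos: [0.4628, -0.2336, 0.2186]
eef_rot: [-0.001, 0.945, 0.328, -0.0]
wrist_force: [0.0, 0.4, -1.4]
opening: 0.128
grasp_force: 58.9
```

Request:
carry_out --plan '[[[0, -0.02, 0, 0, 0, 0.12, 0], [-0.003, -0.04, 0, 0, 0, 0.24, 0], [-0.006, -0.06, 0, 0, 0, 0.36, 0], [-0.009, -0.075, 0, 0, 0, 0.48, 0], [-0.012, -0.083, 0, 0, 0, 0.6, 0]]]'

```text
time_s: 18.77
eef_pos: [0.4506, -0.3175, 0.2184]
eef_rot: [-0.001, 0.806, 0.592, -0.0]
wrist_force: [0.3, -0.2, -2.2]
opening: 0.139
grasp_force: 58.9
```

Request:
carry_out --plan '[[[0, 0, 0, 0, 0, 0.12, 0], [0, 0, 0, 0, 0, 0.134, 0], [0, 0, 0, 0, 0, 0.134, 0], [0, 0, 0, 0, 0, 0.134, 0], [0, 0, 0, 0, 0, 0.134, 0]]]'

```text
time_s: 19.18
eef_pos: [0.4514, -0.3155, 0.2191]
eef_rot: [-0.0, 0.766, 0.642, -0.0]
wrist_force: [0.7, 0.2, -0.2]
opening: 0.128
grasp_force: 58.9
```

```bash
python3 - <<'E'
from h import *
o,R=st()
for n in('scene','side','wrist'):
    c=snap(n,'x8'+n);P=cloud(c);hsv=cv2.cvtColor(c['pixels'],cv2.COLOR_RGB2HSV)
    B=lambda x0,x1,y0,y1,z0,z1:(P[...,0]>x0)&(P[...,0]<x1)&(P[...,1]>y0)&(P[...,1]<y1)&(P[...,2]>z0)&(P[...,2]<z1)
    m=B(.3,.75,-.45,-.24,.046,.056)&(hsv[...,1]<60);print(n,'rim50',m.sum(),rect(P[m]) if m.sum()>10 else 0)
    m=B(.35,.55,-.25,-.05,-.004,.012)&(hsv[...,0]<14)&(hsv[...,1]>100)&(c['pixels'].max(2)<165);m=cv2.morphologyEx(m.astype(np.uint8),cv2.MORPH_OPEN,np.ones((3,3)))>0;print('mat',m.sum(),rect(P[m]) if m.sum()>10 else 0)
    # walls: points with z 15..48, signed lateral
    t=np.array([.5507,-.3338]);ax=np.array([.985,-.174]);ay=np.array([.174,.985])
    d=P[...,:2]-t;xs=d@ax;ys=d@ay
    for s in(1,-1):
        m=(P[...,2]>.047)&(P[...,2]<.054)&(abs(ys-s*.0425)<.009)&(xs>-.13)&(xs<.12)
        if m.sum()>20:
            p=np.polyfit(xs[m],ys[m],1);print(' wall top',s,p.round(4),m.sum())
    m=B(.3,.75,-.45,-.24,.0,.06)&(hsv[...,1]>120)&(hsv[...,0]<15)
    k,l,st_,ce=cv2.connectedComponentsWithStats(m.astype(np.uint8))
    for i in range(1,k):
        if st_[i,4]>15:
            q=onz(c,ce[i],.019)[0,:2]-t;print(' ball',ce[i].round(0),st_[i,4],'trough xy',(q@ax).round(4),(q@ay).round(4))
E
```

```text
t19.2 pos [ 0.4514 -0.3155  0.2191] ytool yaw -10.1 ztool [-0.  0. -1.] F [ 0.7  0.2 -0.2] op 0.128 g 58.9 q [-0.83  0.14  1.68  0.    1.32 -0.65]
scene rim50 224 c=(556.3,-334.0) size 91.3x298.2 ang 79.7
mat 738 c=(450.1,-147.4) size 128.3x102.5 ang 77.6
 wall top 1 [-0.0019  0.0431] 75
 wall top -1 [-0.0028 -0.0408] 76
 ball [141. 208.] 51 trough xy 0.0232 -0.02
 ball [152. 208.] 24 trough xy 0.013 0.014
 ball [145. 219.] 27 trough xy 0.0593 0.0135
 ball [128. 225.] 58 trough xy 0.1002 -0.0227
side rim50 1374 c=(552.1,-333.7) size 92.1x303.3 ang 79.8
mat 18 c=(457.0,-132.4) size 50.9x9.1 ang 3.8
 wall top 1 [-0.0038  0.0414] 414
 wall top -1 [-0.0042 -0.0426] 503
 ball [371. 302.] 164 trough xy 0.0634 0.0226
 ball [349. 304.] 166 trough xy 0.0173 0.0226
 ball [400. 311.] 35 trough xy 0.1071 -0.0091
 ball [359. 316.] 51 trough xy 0.027 -0.0074
wrist rim50 2490 c=(551.4,-335.1) size 88.7x302.9 ang 79.7
mat 0 0
 wall top 1 [-0.0027  0.0411] 879
 wall top -1 [-0.0049 -0.0426] 374
 ball [358. 148.] 232 trough xy 0.0196 0.0209
 ball [395. 150.] 320 trough xy 0.0649 0.019
 ball [422. 184.] 280 trough xy 0.1058 -0.0239
 ball [365. 182.] 39 trough xy 0.0335 -0.0218
```

View pics/x8wrist.png

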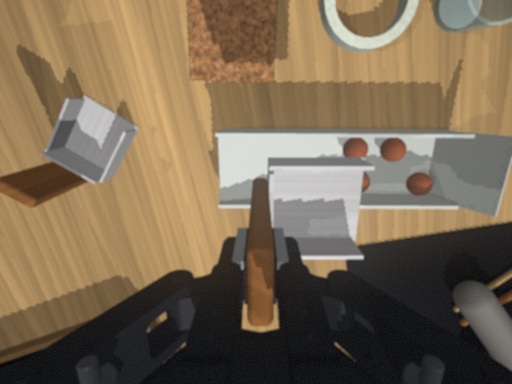

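```bash
python3 - <<'E'
from h import *
o,R=st()
c=snap('wrist');P=cloud(c);hsv=cv2.cvtColor(c['pixels'],cv2.COLOR_RGB2HSV)
q=(P-o['eef_pos'])@R  # tool coords
m=(q[...,2]>.035)&(q[...,2]<.085)&(q[...,1]>-.01)&(q[...,1]<.1)&(abs(q[...,0])<.06)&(hsv[...,1]<60)
Q=q[m];print(m.sum(),'x',np.percentile(Q[:,0],[.5,99.5]),'y',np.percentile(Q[:,1],[.5,99.5]),'z',np.percentile(Q[:,2],[.5,50,99.5]))
w=Q[(Q[:,2]<.05)&(Q[:,1]>.01)]
for s in(1,-1):
    k=w[w[:,0]*s>.02];print(s,np.median(k[:,0]),np.polyfit(k[:,1],k[:,0],1),np.polyfit(k[:,1],k[:,2],1))
E
```

```text
t19.3 pos [ 0.4515 -0.3156  0.2193] ytool yaw -10.0 ztool [ 0. -0. -1.] F [ 0.2 -0.4 -1.8] op 0.132 g 58.9 q [-0.83  0.14  1.68  0.    1.32 -0.65]
8424 x [-0.03759677  0.03415909] y [0.00438152 0.08137698] z [0.0357306  0.07427208 0.07617782]
1 0.033181914144472226 [0.00033782 0.03291616] [-0.00167747  0.04558977]
-1 -0.03537037919328556 [-0.00014805 -0.03577252] [0.00132347 0.0458723 ]
```

Request:
carry_out --plan '[[[0, 0, 0, 0.02, 0.12, 0, 0], [0, 0, -0.01, 0.0425, 0.2407, 0, 0], [0, 0, -0.04, 0.0425, 0.2407, 0, 0], [0, 0, -0.07, 0.0425, 0.2407, 0, 0], [0, 0, -0.095, 0.0425, 0.2407, 0, 0]]]'

```text
time_s: 19.8
eef_pos: [0.4516, -0.3154, 0.1221]
eef_rot: [-0.094, 0.76, 0.638, -0.078]
wrist_force: [-0.5, -0.1, -2.3]
opening: 0.129
grasp_force: 59.8
```

Request:
carry_out --plan '[[[0, 0, -0.006, 0, 0, 0, 0], [0, 0, -0.012, 0, 0, 0, 0], [0, 0, -0.015, 0, 0, 0, 0], [0, 0, -0.015, 0, 0, 0, 0], [0, 0, -0.015, 0, 0, 0, 0]]]'

```text
time_s: 20.22
eef_pos: [0.4521, -0.3168, 0.111]
eef_rot: [-0.092, 0.76, 0.638, -0.078]
wrist_force: [-0.2, -0.9, -1.1]
opening: 0.132
grasp_force: 59.8
```

```bash
cat >> h.py <<'E'
def lip():
    o,R=st();p=o['eef_pos'];t=np.array([.5507,-.3338]);ax=np.array([.984,-.177]);ay=np.array([.177,.984])
    for n,v in(('lip',[-.0013,.082,.0763]),('heel',[-.0013,-.006,.0763])):
        w=p+R@np.array(v);d=w[:2]-t;print(n,'trough x %.4f y %.4f z %.4f'%(d@ax,d@ay,w[2]))
    print('pitch',np.degrees(np.arcsin(-R[2,1])).round(1),'roll',np.degrees(np.arcsin(R[2,0])).round(1))
E
python3 -c "
from h import *
lip()"
```

```text
t20.2 pos [ 0.4521 -0.3168  0.111 ] ytool yaw -10.0 ztool [-0.236  0.04  -0.971] F [-0.2 -0.9 -1.1] op 0.132 g 59.8 q [-0.75  0.42  1.58 -0.14  1.35 -0.53]
lip trough x -0.0387 y -0.0019 z 0.0173
heel trough x -0.1241 y -0.0022 z 0.0383
pitch 13.9 roll -0.1
```

Request:
carry_out --plan '[[[0.0002, 0.001, -0.003, 0, 0, 0, 0], [0.0002, 0.001, -0.006, 0, 0, 0, 0], [0.007, -0.0002, -0.008, 0, 0, 0, 0], [0.013, -0.0012, -0.0095, 0, 0, 0, 0], [0.0186, -0.0023, -0.011, 0, 0, 0, 0]]]'

```text
time_s: 20.63
eef_pos: [0.4708, -0.3184, 0.0983]
eef_rot: [-0.093, 0.76, 0.638, -0.078]
wrist_force: [-0.2, -0.2, -2.2]
opening: 0.134
grasp_force: 59.8
```

Request:
carry_out --plan '[[[0, 0, 0, 0, 0, 0, 0], [0, 0, 0, 0, 0, 0, 0], [0, 0, 0, 0, 0, 0, 0], [0, 0, 0, 0, 0, 0, 0], [0, 0, 0, 0, 0, 0, 0]]]'

```text
time_s: 21.05
eef_pos: [0.4698, -0.3182, 0.0983]
eef_rot: [-0.093, 0.76, 0.638, -0.078]
wrist_force: [0.2, -0.8, -1.8]
opening: 0.129
grasp_force: 59.8
```

```bash
python3 -c "
from h import *
lip()"
```

```text
t21.1 pos [ 0.4698 -0.3182  0.0983] ytool yaw -9.9 ztool [-0.238  0.042 -0.97 ] F [ 0.2 -0.8 -1.8] op 0.129 g 59.8 q [-0.73  0.47  1.54 -0.13  1.34 -0.51]
lip trough x -0.0213 y 0.0000 z 0.0044
heel trough x -0.1067 y -0.0004 z 0.0257
pitch 14.0 roll 0.0
```

Request:
carry_out --plan '[[[0.0079, -0.0014, -0.001, -0.0039, -0.0216, 0, 0], [0.0157, -0.0028, -0.0022, -0.0077, -0.0429, 0, 0], [0.0233, -0.0042, -0.004, -0.0124, -0.0689, 0, 0], [0.0308, -0.0055, -0.0058, -0.017, -0.0945, 0, 0], [0.0384, -0.0069, -0.0076, -0.0216, -0.12, 0, 0]]]'

```text
time_s: 21.47
eef_pos: [0.5091, -0.3253, 0.0906]
eef_rot: [-0.046, 0.764, 0.642, -0.039]
wrist_force: [-0.3, 0.9, -1.9]
opening: 0.134
grasp_force: 59.9
```

Request:
carry_out --plan '[[[0, 0, 0, 0, 0, 0, 0], [0, 0, 0, 0, 0, 0, 0], [0, 0, 0, 0, 0, 0, 0], [0, 0, 0, 0, 0, 0, 0], [0, 0, 0, 0, 0, 0, 0]]]'

```text
time_s: 21.88
eef_pos: [0.5083, -0.3252, 0.0907]
eef_rot: [-0.047, 0.764, 0.642, -0.04]
wrist_force: [-0.1, 0.3, -0.9]
opening: 0.135
grasp_force: 59.8
```

```bash
python3 -c "
from h import *
lip()"
```

```text
t21.9 pos [ 0.5083 -0.3252  0.0907] ytool yaw -10.0 ztool [-0.121  0.021 -0.992] F [-0.1  0.3 -0.9] op 0.135 g 59.8 q [-0.73  0.47  1.54 -0.07  1.24 -0.53]
lip trough x 0.0287 y -0.0000 z 0.0050
heel trough x -0.0586 y -0.0004 z 0.0157
pitch 7.0 roll -0.0
```

Request:
carry_out --plan '[[[0.0088, -0.0016, -0.0021, -0.005, -0.0275, 0, 0], [0.0166, -0.003, -0.004, -0.0093, -0.0516, 0, 0], [0.0245, -0.0044, -0.0058, -0.0136, -0.0756, 0, 0], [0.0322, -0.0058, -0.0081, -0.0185, -0.103, 0, 0], [0.0388, -0.007, -0.0093, -0.0216, -0.12, 0, 0]]]'

```text
time_s: 22.3
eef_pos: [0.5473, -0.332, 0.0809]
eef_rot: [0.0, 0.766, 0.643, -0.0]
wrist_force: [-0.9, -0.3, -3.3]
opening: 0.13
grasp_force: 59.7
```

Request:
carry_out --plan '[[[0, 0, 0, 0, 0, 0, 0], [0, 0, 0, 0, 0, 0, 0], [0, 0, 0, 0, 0, 0, 0], [0, 0, 0, 0, 0, 0, 0], [0, 0, 0, 0, 0, 0, 0]]]'

```text
time_s: 22.72
eef_pos: [0.547, -0.3321, 0.0814]
eef_rot: [-0.0, 0.766, 0.643, -0.001]
wrist_force: [0.1, 1.0, -1.8]
opening: 0.13
grasp_force: 59.7
```

```bash
python3 -c "
from h import *
lip()
c=snap('wrist','x9')"
```

```text
t22.7 pos [ 0.547  -0.3321  0.0814] ytool yaw -10.0 ztool [-0.001 -0.001 -1.   ] F [ 0.1  1.  -1.8] op 0.130 g 59.7 q [-0.73  0.48  1.54 -0.    1.12 -0.56]
lip trough x 0.0780 y 0.0000 z 0.0050
heel trough x -0.0100 y -0.0004 z 0.0051
pitch 0.1 roll -0.0
```

View pics/x9.png

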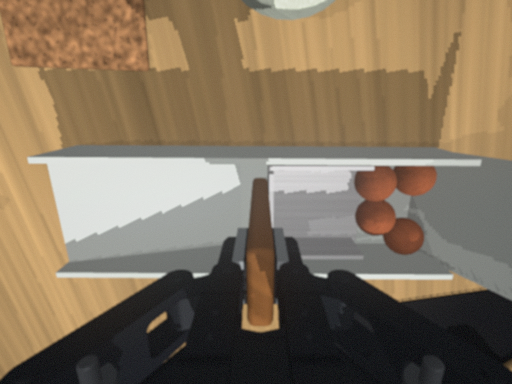

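Request:
carry_out --plan '[[[0.004, -0.0007, -0.0005, 0, 0, 0, 0], [0.008, -0.0014, -0.0005, 0, 0, 0, 0], [0.012, -0.0022, -0.0005, 0, 0, 0, 0], [0.016, -0.0029, -0.0005, 0, 0, 0, 0], [0.02, -0.0036, -0.0005, 0, 0, 0, 0]]]'

```text
time_s: 23.18
eef_pos: [0.5678, -0.3359, 0.081]
eef_rot: [0.0, 0.766, 0.643, -0.0]
wrist_force: [0.1, 0.0, -1.7]
opening: 0.134
grasp_force: 59.7
```

Request:
carry_out --plan '[[[0.004, -0.0007, 0, 0, 0, 0, 0], [0.008, -0.0014, 0, 0, 0, 0, 0], [0.012, -0.0022, 0, 0, 0, 0, 0], [0.016, -0.0029, 0, 0, 0, 0, 0], [0.019, -0.0034, 0, 0, 0, 0, 0]]]'

```text
time_s: 23.6
eef_pos: [0.5866, -0.3392, 0.0808]
eef_rot: [0.0, 0.766, 0.643, -0.0]
wrist_force: [0.1, -0.1, -2.5]
opening: 0.138
grasp_force: 59.7
```

Request:
carry_out --plan '[[[0, 0, 0, 0, 0, 0, 0], [0, 0, 0, 0, 0, 0, 0], [0, 0, 0, 0, 0, 0, 0], [0, 0, 0, 0, 0, 0, 0], [0, 0, 0, 0, 0, 0, 0]]]'

```text
time_s: 24.02
eef_pos: [0.586, -0.3392, 0.0809]
eef_rot: [0.0, 0.766, 0.643, -0.001]
wrist_force: [-0.4, 0.0, -2.1]
opening: 0.133
grasp_force: 59.7
```

```bash
cat >> h.py <<'E'
def balls(c):
    o=get_obs();w,x,y,zz=o['eef_rot'];R=Ro.from_quat([x,y,zz,w]).as_matrix()
    P=cloud(c);hsv=cv2.cvtColor(c['pixels'],cv2.COLOR_RGB2HSV)
    q=(P-o['eef_pos'])@R
    m=(hsv[...,1]>120)&(hsv[...,0]<10)&(q[...,1]>.008)&(q[...,1]<.16)&(abs(q[...,0])<.07)&(q[...,2]>.02)&(q[...,2]<.1)
    k,l,s,ce=cv2.connectedComponentsWithStats(m.astype(np.uint8))
    for i in range(1,k):
        if s[i,4]>25:
            Q=q[l==i];j=np.argmin(Q[:,2]);print('ball px',ce[i].round(0),s[i,4],'fwd of lip(mm)',((np.median(Q[:,1])-.082)*1e3).round(1),'lat',(np.median(Q[:,0])*1e3).round(1),'top above pan',((.0743-Q[:,2].min())*1e3).round(1))
E
python3 -c "
from h import *
lip()
c=snap('wrist','x10');balls(c)"
```

```text
t24.0 pos [ 0.586  -0.3392  0.0809] ytool yaw -10.0 ztool [-0.001 -0.001 -1.   ] F [-0.4  0.  -2.1] op 0.133 g 59.7 q [-0.7   0.55  1.43 -0.    1.15 -0.52]
lip trough x 0.1176 y -0.0000 z 0.0046
heel trough x 0.0296 y -0.0004 z 0.0046
pitch 0.0 roll -0.0
ball px [334. 213.] 2645 fwd of lip(mm) -31.4 lat -7.4 top above pan 31.1
ball px [364. 189.] 900 fwd of lip(mm) -8.1 lat 16.1 top above pan 30.4
```

Request:
carry_out --plan '[[[0.0005, 0, 0, -0.0124, -0.0687, 0, 0], [-0.006, 0.001, 0.001, -0.0247, -0.1374, 0, 0], [-0.012, 0.002, 0.002, -0.0371, -0.206, 0, 0], [-0.019, 0.0034, 0.003, -0.0494, -0.2747, 0, 0], [-0.026, 0.0047, 0.004, -0.0618, -0.3434, 0, 0]]]'

```text
time_s: 24.48
eef_pos: [0.5597, -0.3345, 0.0854]
eef_rot: [0.135, 0.754, 0.633, 0.111]
wrist_force: [0.3, -0.2, -2.4]
opening: 0.133
grasp_force: 59.7
```

Request:
carry_out --plan '[[[0, 0, 0, 0, 0, 0, 0], [0, 0, 0, 0, 0, 0, 0], [0, 0, 0.005, 0, 0, 0, 0], [0, 0, 0.01, 0, 0, 0, 0], [0, 0, 0.015, 0, 0, 0, 0]]]'

```text
time_s: 24.9
eef_pos: [0.5614, -0.3351, 0.1012]
eef_rot: [0.134, 0.754, 0.634, 0.11]
wrist_force: [-0.5, 0.2, -2.5]
opening: 0.131
grasp_force: 59.7
```

```bash
python3 -c "
from h import *
lip()
c=snap('wrist','x11');balls(c)"
```

```text
t24.9 pos [ 0.5614 -0.3351  0.1012] ytool yaw -9.9 ztool [ 0.336 -0.062 -0.94 ] F [-0.5  0.2 -2.5] op 0.131 g 59.7 q [-0.82  0.31  1.77  0.29  0.79 -0.83]
lip trough x 0.1139 y -0.0004 z 0.0576
heel trough x 0.0312 y -0.0009 z 0.0275
pitch -20.0 roll -0.2
ball px [313. 207.] 3425 fwd of lip(mm) -41.0 lat 3.0 top above pan 30.2
```

View pics/x11.png

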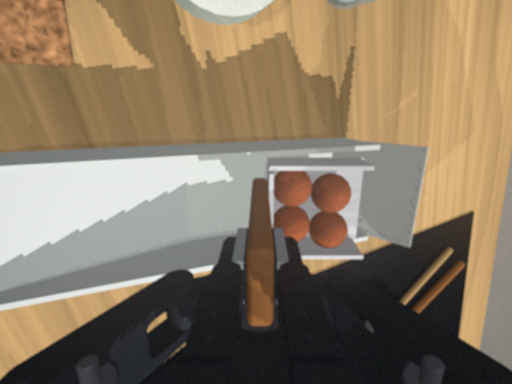

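Request:
carry_out --plan '[[[0, 0, 0.015, 0, 0, 0, 0], [0, 0, 0.04, 0, 0, 0, 0], [0, 0, 0.07, 0, 0, 0, 0], [-0.002, 0.01, 0.1, 0, 0, -0.02, 0], [-0.006, 0.026, 0.125, 0, 0, -0.05, 0]]]'

```text
time_s: 25.37
eef_pos: [0.5551, -0.3102, 0.2282]
eef_rot: [0.138, 0.77, 0.613, 0.107]
wrist_force: [0.5, -0.0, -2.6]
opening: 0.128
grasp_force: 59.7
```

Request:
carry_out --plan '[[[-0.006, 0.0248, 0.01, 0, 0, -0.0405, 0], [-0.012, 0.0496, 0.01, 0, 0, -0.081, 0], [-0.018, 0.0744, 0.01, 0, 0, -0.1215, 0], [-0.024, 0.0992, 0.01, 0, 0, -0.162, 0], [-0.03, 0.124, 0.01, 0, 0, -0.2025, 0]]]'

```text
time_s: 25.78
eef_pos: [0.5241, -0.1833, 0.2358]
eef_rot: [0.147, 0.828, 0.532, 0.093]
wrist_force: [0.1, 1.5, -2.5]
opening: 0.132
grasp_force: 59.7
```

Request:
carry_out --plan '[[[-0.006, 0.0248, 0, 0, 0, -0.0405, 0], [-0.012, 0.0496, 0, 0, 0, -0.081, 0], [-0.018, 0.0744, 0, 0, 0, -0.1215, 0], [-0.024, 0.0992, 0, 0, 0, -0.162, 0], [-0.03, 0.124, 0, 0, 0, -0.2025, 0]]]'

```text
time_s: 26.2
eef_pos: [0.4942, -0.0592, 0.2359]
eef_rot: [0.155, 0.878, 0.446, 0.078]
wrist_force: [-0.1, 0.5, -2.6]
opening: 0.135
grasp_force: 59.7
```

Request:
carry_out --plan '[[[-0.006, 0.0248, 0, 0, 0, -0.0405, 0], [-0.012, 0.0496, 0, 0, 0, -0.081, 0], [-0.018, 0.0744, 0, 0, 0, -0.1215, 0], [-0.024, 0.0992, 0, 0, 0, -0.162, 0], [-0.03, 0.124, 0, 0, 0, -0.2025, 0]]]'

```text
time_s: 26.62
eef_pos: [0.4642, 0.0652, 0.236]
eef_rot: [0.162, 0.919, 0.355, 0.062]
wrist_force: [1.2, -1.1, -2.2]
opening: 0.134
grasp_force: 59.7
```

Request:
carry_out --plan '[[[-0.006, 0.0248, 0, 0, 0, -0.0405, 0], [-0.012, 0.0496, 0, 0, 0, -0.081, 0], [-0.018, 0.0744, 0, 0, 0, -0.1215, 0], [-0.024, 0.0992, 0, 0, 0, -0.162, 0], [-0.03, 0.124, 0, 0, 0, -0.2025, 0]]]'

```text
time_s: 27.03
eef_pos: [0.4342, 0.1897, 0.2358]
eef_rot: [0.167, 0.95, 0.26, 0.046]
wrist_force: [0.7, -0.5, -3.8]
opening: 0.136
grasp_force: 59.7
```

Request:
carry_out --plan '[[[-0.006, 0.0248, 0, 0, 0, -0.0405, 0], [-0.012, 0.0496, 0, 0, 0, -0.081, 0], [-0.018, 0.0744, 0, 0, 0, -0.1215, 0], [-0.024, 0.0992, 0, 0, 0, -0.162, 0], [-0.03, 0.124, 0, 0, 0, -0.2025, 0]]]'

```text
time_s: 27.45
eef_pos: [0.404, 0.3139, 0.2356]
eef_rot: [0.17, 0.971, 0.163, 0.028]
wrist_force: [1.0, 0.4, -2.9]
opening: 0.13
grasp_force: 59.7
```

```bash
cat >> h.py <<'E'
def pour():
    o,R=st();p=o['eef_pos'];F=np.array([.437,.2205]);f=np.array([.3007,-.9537]);l=np.array([.9537,.3007])
    for n,v in(('lip',[-.0013,.082,.0763]),('heel',[-.0013,-.006,.0763])):
        w=p+R@np.array(v);d=w[:2]-F;print(n,'along f %.4f lat %.4f z %.4f'%(d@f,d@l,w[2]),w.round(4))
    print('pitch',np.degrees(np.arcsin(-R[2,1])).round(1),'roll',np.degrees(np.arcsin(R[2,0])).round(1))
E
python3 -c "
from h import *
pour()
c=snap('wrist','x12');balls(c)"
```

```text
t27.4 pos [0.404  0.3139 0.2356] ytool yaw -70.9 ztool [ 0.111 -0.322 -0.94 ] F [ 1.   0.4 -2.9] op 0.130 g 59.7 q [ 0.63  0.15  1.67 -0.33  1.43  1.94]
lip along f 0.0041 lat -0.0019 z 0.1918 [0.4364 0.216  0.1918]
heel along f -0.0786 lat -0.0041 z 0.1618 [0.4094 0.2942 0.1618]
pitch -19.9 roll -0.0
ball px [311. 205.] 2768 fwd of lip(mm) -38.6 lat 4.8 top above pan 29.6
```

Request:
carry_out --plan '[[[-0.0005, 0.007, 0, 0, 0, -0.01, 0], [-0.001, 0.014, -0.015, 0, 0, -0.02, 0], [-0.0016, 0.0205, -0.04, 0, 0, -0.028, 0], [-0.0016, 0.0205, -0.06, 0, 0, -0.028, 0], [-0.0016, 0.0205, -0.075, 0, 0, -0.028, 0]]]'

```text
time_s: 27.92
eef_pos: [0.4024, 0.3321, 0.1585]
eef_rot: [0.171, 0.973, 0.15, 0.025]
wrist_force: [-0.5, -0.5, -2.5]
opening: 0.129
grasp_force: 59.9
```

```bash
python3 -c "
from h import *
pour()
for n in('scene','side'):
    c=snap(n);P=cloud(c);hsv=cv2.cvtColor(c['pixels'],cv2.COLOR_RGB2HSV)
    m=(abs(P[...,0]-.437)<.09)&(abs(P[...,1]-.22)<.08)&(P[...,2]>.064)&(P[...,2]<.08)&(hsv[...,1]>80)
    print(n,rect(P[m]) if m.sum()>10 else None,m.sum())
"
```

```text
t27.9 pos [0.4024 0.3321 0.1585] ytool yaw -72.4 ztool [ 0.1   -0.326 -0.94 ] F [-0.5 -0.5 -2.5] op 0.129 g 59.9 q [ 0.66  0.27  1.69 -0.34  1.32  2.03]
lip along f -0.0138 lat -0.0008 z 0.1147 [0.4321 0.2334 0.1147]
heel along f -0.0965 lat -0.0010 z 0.0847 [0.4071 0.3122 0.0847]
pitch -20.0 roll -0.2
scene c=(437.2,220.7) size 120.6x67.1 ang 18.3 218
side c=(437.5,219.3) size 112.5x73.2 ang 17.2 389
```

Request:
carry_out --plan '[[[0.0005, 0, -0.012, 0, 0, 0, 0], [0.001, 0.0023, -0.0247, 0, 0, 0, 0], [0.0021, -0.0031, -0.013, 0.1116, 0.0352, 0, 0], [0.0042, -0.0099, -0.0022, 0.2219, 0.07, 0, 0], [0.0067, -0.0178, 0.0079, 0.3329, 0.105, 0, 0]]]'

```text
time_s: 28.43
eef_pos: [0.4096, 0.3154, 0.168]
eef_rot: [-0.003, 0.988, 0.154, -0.0]
wrist_force: [0.2, 0.6, -3.2]
opening: 0.132
grasp_force: 60.0
```

```bash
python3 -c "
from h import *
pour()
balls(snap('wrist'))"
```

```text
t28.4 pos [0.4096 0.3154 0.168 ] ytool yaw -72.3 ztool [-0.002  0.005 -1.   ] F [ 0.2  0.6 -3.2] op 0.132 g 60.0 q [0.42 0.12 1.81 0.01 1.21 1.68]
lip along f -0.0172 lat 0.0014 z 0.0913 [0.4332 0.2373 0.0913]
heel along f -0.1052 lat 0.0010 z 0.0918 [0.4064 0.3211 0.0918]
pitch 0.3 roll -0.0
ball px [315. 206.] 3342 fwd of lip(mm) -41.3 lat 4.1 top above pan 28.8
```

Request:
carry_out --plan '[[[0.0009, -0.0028, 0.0026, 0.0333, 0.0105, 0, 0], [0.0018, -0.0055, 0.0052, 0.0666, 0.021, 0, 0], [0.0026, -0.0083, 0.0079, 0.0998, 0.0315, 0, 0], [0.0035, -0.011, 0.0105, 0.1331, 0.042, 0, 0], [0.0044, -0.0138, 0.0131, 0.1664, 0.0525, 0, 0]]]'

```text
time_s: 28.9
eef_pos: [0.4144, 0.3001, 0.1815]
eef_rot: [-0.087, 0.984, 0.152, -0.013]
wrist_force: [-0.3, 0.4, -1.8]
opening: 0.132
grasp_force: 60.1
```

Request:
carry_out --plan '[[[0.001, -0.0031, 0.0021, 0.0333, 0.0105, 0, 0], [0.002, -0.0063, 0.0041, 0.0666, 0.021, 0, 0], [0.003, -0.0094, 0.0062, 0.0998, 0.0315, 0, 0], [0.004, -0.0126, 0.0082, 0.1331, 0.042, 0, 0], [0.005, -0.0157, 0.0103, 0.1664, 0.0525, 0, 0]]]'

```text
time_s: 29.32
eef_pos: [0.4194, 0.2843, 0.1917]
eef_rot: [-0.172, 0.973, 0.151, -0.027]
wrist_force: [0.1, -0.0, -1.7]
opening: 0.134
grasp_force: 60.2
```

Request:
carry_out --plan '[[[0.0011, -0.0035, 0.0015, 0.0333, 0.0105, 0, 0], [0.0022, -0.0069, 0.003, 0.0666, 0.021, 0, 0], [0.0032, -0.0104, 0.0044, 0.0998, 0.0315, 0, 0], [0.0043, -0.0138, 0.0059, 0.1331, 0.042, 0, 0], [0.0054, -0.0173, 0.0074, 0.1664, 0.0525, 0, 0]]]'

```text
time_s: 29.73
eef_pos: [0.4248, 0.2668, 0.199]
eef_rot: [-0.256, 0.955, 0.148, -0.04]
wrist_force: [0.4, 0.0, -1.8]
opening: 0.132
grasp_force: 60.2
```

Request:
carry_out --plan '[[[0.0011, -0.0036, 0.0008, 0.0333, 0.0105, 0, 0], [0.0023, -0.0073, 0.0016, 0.0666, 0.021, 0, 0], [0.0034, -0.0109, 0.0025, 0.0998, 0.0315, 0, 0], [0.0046, -0.0146, 0.0033, 0.1331, 0.042, 0, 0], [0.0057, -0.0182, 0.0041, 0.1664, 0.0525, 0, 0]]]'

```text
time_s: 30.15
eef_pos: [0.4304, 0.2485, 0.2029]
eef_rot: [-0.338, 0.929, 0.144, -0.052]
wrist_force: [1.0, 1.1, -1.0]
opening: 0.131
grasp_force: 60.2
```

Request:
carry_out --plan '[[[0, 0, 0, 0, 0, 0, 0], [0, 0, 0, 0, 0, 0, 0], [0, 0, 0, 0, 0, 0, 0], [0, 0, 0, 0, 0, 0, 0], [0, 0, 0, 0, 0, 0, 0]]]'

```text
time_s: 30.57
eef_pos: [0.4296, 0.2496, 0.2029]
eef_rot: [-0.338, 0.929, 0.144, -0.053]
wrist_force: [-0.8, 1.0, -2.1]
opening: 0.131
grasp_force: 60.2
```

```bash
python3 -c "
from h import *
pour()
balls(snap('wrist','x13'))
for n in('scene','side'):
    c=snap(n,'y13'+n);P=cloud(c);hsv=cv2.cvtColor(c['pixels'],cv2.COLOR_RGB2HSV)
    m=(abs(P[...,0]-.437)<.09)&(abs(P[...,1]-.22)<.08)&(P[...,2]>.064)&(P[...,2]<.08)&(hsv[...,1]>80)
    print(n,rect(P[m]) if m.sum()>10 else None,m.sum())
"
```

```text
t30.6 pos [0.4296 0.2496 0.2029] ytool yaw -72.3 ztool [-0.195  0.612 -0.766] F [-0.8  1.  -2.1] op 0.131 g 60.2 q [-0.13  0.13  1.9   0.62  1.48  0.96]
lip along f -0.0162 lat 0.0005 z 0.0918 [0.4326 0.2361 0.0918]
heel along f -0.0836 lat 0.0003 z 0.1483 [0.4121 0.3003 0.1483]
pitch 40.0 roll -0.0
ball px [422. 148.] 31 fwd of lip(mm) 58.1 lat 38.6 top above pan -21.1
ball px [421. 158.] 43 fwd of lip(mm) 59.1 lat 30.1 top above pan -20.4
ball px [412. 185.] 396 fwd of lip(mm) 50.9 lat 7.3 top above pan -9.4
ball px [402. 224.] 448 fwd of lip(mm) 43.5 lat -27.3 top above pan 0.2
ball px [405. 243.] 29 fwd of lip(mm) 44.8 lat -41.3 top above pan 0.8
scene c=(437.6,220.5) size 116.3x67.9 ang 18.0 185
side c=(437.0,219.9) size 112.1x71.9 ang 16.9 388
```

Request:
carry_out --plan '[[[0, 0, 0.02, 0, 0, 0, 0], [0, 0, 0.06, 0, 0, 0, 0], [0, 0, 0.07, -0.1144, -0.0361, 0, 0], [0, 0, 0.07, -0.2289, -0.0722, 0, 0], [0, 0, 0.07, -0.3433, -0.1083, 0, 0]]]'

```text
time_s: 31.13
eef_pos: [0.4312, 0.2486, 0.2748]
eef_rot: [-0.164, 0.975, 0.15, -0.024]
wrist_force: [0.2, -0.2, -2.5]
opening: 0.132
grasp_force: 60.2
```

Request:
carry_out --plan '[[[0.002, -0.02, 0, -0.1144, -0.0361, 0, 0], [0.005, -0.05, 0, -0.2289, -0.0722, 0, 0], [0.008, -0.08, 0, -0.3223, -0.1016, 0, 0], [0.011, -0.11, 0, -0.3223, -0.1016, 0, 0], [0.014, -0.14, 0, -0.3223, -0.1016, 0, 0]]]'

```text
time_s: 31.55
eef_pos: [0.4431, 0.1101, 0.273]
eef_rot: [-0.0, 0.988, 0.155, -0.001]
wrist_force: [0.8, -0.2, -1.6]
opening: 0.132
grasp_force: 60.2
```

Request:
carry_out --plan '[[[0.004, -0.04, 0, 0, 0, -0.117, 0], [0.008, -0.08, 0, 0, 0, -0.234, 0], [0.012, -0.12, 0, 0, 0, -0.351, 0], [0.016, -0.16, 0, 0, 0, -0.468, 0], [0.02, -0.2, 0, 0, 0, -0.586, 0]]]'

```text
time_s: 31.97
eef_pos: [0.4635, -0.0922, 0.2729]
eef_rot: [-0.001, 0.99, -0.142, -0.001]
wrist_force: [1.4, 0.3, -2.0]
opening: 0.129
grasp_force: 60.2
```

Request:
carry_out --plan '[[[0, 0, 0, 0, 0, 0, 0], [0, 0, 0, 0, 0, 0, 0], [0, 0, 0, 0, 0, 0, 0], [0, 0, 0, 0, 0, 0, 0], [0, 0, 0, 0, 0, 0, 0]]]'

```text
time_s: 32.38
eef_pos: [0.4637, -0.0893, 0.2727]
eef_rot: [-0.001, 0.99, -0.138, -0.001]
wrist_force: [-0.4, 0.4, -1.6]
opening: 0.132
grasp_force: 60.3
```

```bash
python3 -c "
from h import *
st()
ims=[]
for n in('scene','side','wrist'):
    c=snap(n,'z14'+n);P=cloud(c);hsv=cv2.cvtColor(c['pixels'],cv2.COLOR_RGB2HSV)
    m=(hsv[...,1]>120)&(hsv[...,0]<9)&(hsv[...,2]>90)
    k,l,s,ce=cv2.connectedComponentsWithStats(m.astype(np.uint8))
    for i in range(1,k):
        if s[i,4]>12: print(n,ce[i].round(0),s[i,4],np.median(P[l==i],0).round(3))
    m=(abs(P[...,0]-.437)<.09)&(abs(P[...,1]-.22)<.08)&(P[...,2]>.064)&(P[...,2]<.08)&(hsv[...,1]>80)
    print(n,'foot',rect(P[m]) if m.sum()>10 else None,m.sum())
    ims.append(c['pixels'][:,:,::-1])
a=cv2.resize(ims[0][160:230,290:370],(400,350));b=cv2.resize(ims[1][150:230,170:260],(400,350))
w=cv2.resize(ims[2],(333,250));s=cv2.resize(ims[0],(333,250))
cv2.imwrite('pics/m14.png',np.vstack([np.hstack([a,b]),np.hstack([w,s,np.zeros((250,134,3),np.uint8)])]))
"
```

```text
t32.4 pos [ 0.4637 -0.0893  0.2727] ytool yaw -105.8 ztool [-0.002  0.002 -1.   ] F [-0.4  0.4 -1.6] op 0.132 g 60.3 q [-0.44 -0.09  1.8   0.    1.43  1.4 ]
scene foot c=(438.0,221.4) size 114.3x69.0 ang 17.2 237
side foot c=(436.8,220.8) size 113.5x71.8 ang 17.2 389
wrist foot c=(437.5,219.9) size 110.1x69.0 ang 17.7 1743
```

View pics/m14.png

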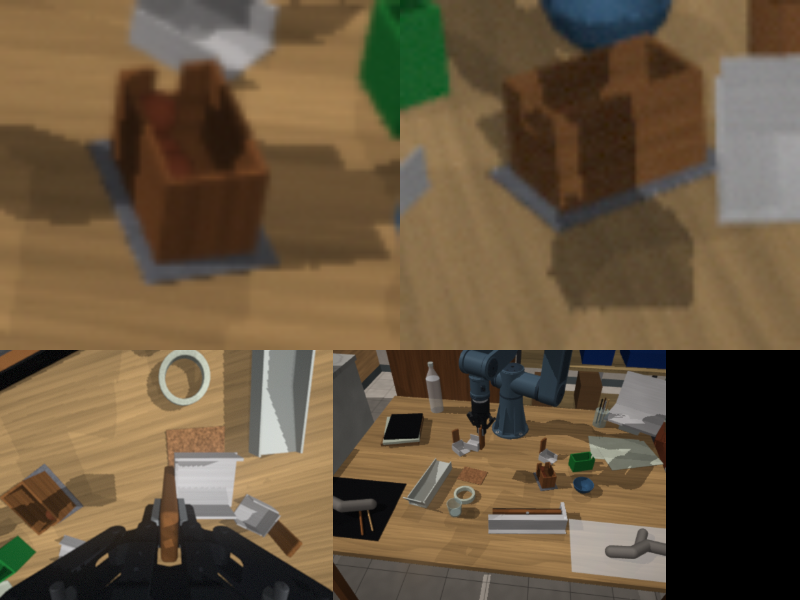

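Request:
carry_out --plan '[[[-0.0017, -0.0158, -0.03, 0, 0, 0, 0], [-0.0017, -0.0158, -0.065, 0, 0, 0, 0], [-0.0017, -0.0158, -0.1, 0, 0, 0, 0], [-0.0017, -0.0158, -0.13, 0, 0, 0, 0], [-0.0017, -0.0158, -0.155, 0, 0, 0, 0]]]'

```text
time_s: 32.95
eef_pos: [0.4611, -0.1055, 0.1155]
eef_rot: [-0.001, 0.99, -0.139, -0.002]
wrist_force: [0.3, -0.4, -1.5]
opening: 0.137
grasp_force: 60.3
```

Request:
carry_out --plan '[[[0, 0, -0.012, 0, 0, 0, 0], [0, 0, -0.022, 0, 0, 0, 0], [0, 0, -0.03, 0, 0, 0, 0], [0, 0, -0.034, 0, 0, 0, 0], [0, 0, -0.0365, 0, 0, 0, 0]]]'

```text
time_s: 33.37
eef_pos: [0.4624, -0.1065, 0.0813]
eef_rot: [-0.0, 0.99, -0.139, -0.001]
wrist_force: [-0.4, -0.3, -1.0]
opening: 0.135
grasp_force: 60.2
```

```bash
python3 -c "
from h import *
st()"
```

```text
t33.4 pos [ 0.4624 -0.1065  0.0813] ytool yaw -106.0 ztool [-0.001  0.001 -1.   ] F [-0.4 -0.3 -1. ] op 0.135 g 60.2 q [-0.48  0.16  1.97  0.    1.01  1.37]
```

Request:
carry_out --plan '[[[0, 0, -0.0008, 0, 0, 0, 0], [0, 0, -0.001, 0, 0, 0, 0], [0, 0, -0.001, 0, 0, 0, 0.25], [0, 0, -0.001, 0, 0, 0, 0.5], [0, 0, -0.001, 0, 0, 0, 1]]]'

```text
time_s: 33.78
eef_pos: [0.4626, -0.1068, 0.0809]
eef_rot: [-0.0, 0.99, -0.139, -0.0]
wrist_force: [-0.0, 0.1, -0.2]
opening: 0.522
grasp_force: 0.0
```

Request:
carry_out --plan '[[[0, 0, 0, 0, 0, 0, 1], [0, 0, 0, 0, 0, 0, 1], [0, 0, 0, 0, 0, 0, 1], [0, 0, 0.02, 0, 0, 0, 1], [0, 0, 0.05, 0, 0, 0, 1]]]'

```text
time_s: 34.2
eef_pos: [0.4596, -0.1054, 0.128]
eef_rot: [-0.002, 0.99, -0.139, -0.004]
wrist_force: [1.3, 0.1, -0.6]
opening: 1.002
grasp_force: 0.0
```

Request:
carry_out --plan '[[[0, 0, 0.035, 0, 0, 0, 1], [0, 0, 0.07, 0, 0, 0, 1], [0, 0.02, 0.1, 0, 0, 0, 1], [0, 0.055, 0.13, 0, 0, 0, 1], [-0.01, 0.09, 0.15, 0, 0, 0, 1]]]'

```text
time_s: 34.62
eef_pos: [0.4543, -0.0202, 0.2811]
eef_rot: [-0.0, 0.99, -0.141, 0.001]
wrist_force: [1.1, 0.2, -0.2]
opening: 1.002
grasp_force: 0.0
```

Request:
carry_out --plan '[[[-0.02, 0.035, 0, 0, 0, 0.12, 1], [-0.04, 0.07, 0, 0, 0, 0.24, 1], [-0.06, 0.105, 0.01, 0, 0, 0.36, 1], [-0.08, 0.14, 0.02, 0, 0, 0.48, 1], [-0.1, 0.17, 0.03, 0, 0, 0.586, 1]]]'

```text
time_s: 35.03
eef_pos: [0.3514, 0.1516, 0.3085]
eef_rot: [-0.0, 0.988, 0.156, -0.001]
wrist_force: [0.8, 0.1, 0.9]
opening: 1.0
grasp_force: 0.0
```

```bash
python3 -c "
from h import *
st()
F=np.array([.437,.2205]);u=np.array([.9537,.3007]);v=np.array([-.3007,.9537])
for n in('scene','side','wrist'):
    c=snap(n,'v15'+n);P=cloud(c);hsv=cv2.cvtColor(c['pixels'],cv2.COLOR_RGB2HSV)
    B=lambda x0,x1,y0,y1,z0,z1:(P[...,0]>x0)&(P[...,0]<x1)&(P[...,1]>y0)&(P[...,1]<y1)&(P[...,2]>z0)&(P[...,2]<z1)
    for k,m in(('foot',B(.35,.53,.14,.3,.066,.08)&(hsv[...,1]>80)),('handle',B(.35,.55,-.25,0,.108,.13)&(hsv[...,1]>80)),('mat',B(.35,.55,-.25,-.05,-.004,.012)&(hsv[...,0]<14)&(hsv[...,1]>100)&(c['pixels'].max(2)<165)),('pan',B(.35,.55,-.2,-.05,.026,.05)&(hsv[...,1]<60))):
        m=cv2.morphologyEx(m.astype(np.uint8),cv2.MORPH_OPEN,np.ones((2,2)))>0
        print(n,k,rect(P[m]) if m.sum()>10 else None,m.sum(),np.median(P[m][:,2]).round(3) if m.any() else 0)
    d=P[...,:2]-F;a=d@u;b=d@v
    m=(abs(a)<.047)&(abs(b)<.025)&(P[...,2]<.062)&(P[...,2]>.012)
    if m.any():
        g=np.full((6,10),-1)
        for i,j,z in zip(((b[m]+.027)/.009).astype(int),((a[m]+.05)/.01).astype(int),P[m][:,2]): g[min(i,5),j]=max(g[min(i,5),j],int(z*1e3))
        print(g)
        r=c['pixels'][m].astype(float).mean(0);print('rgb',r)
"
```

```text
t35.0 pos [0.3514 0.1516 0.3085] ytool yaw -72.1 ztool [-0.002  0.001 -1.   ] F [0.8 0.1 0.9] op 1.000 g 0.0 q [ 0.09 -0.34  1.94  0.    1.55  1.35]
scene foot c=(930.0,156.8) size 103.1x1260.0 ang 82.1 192 0.071
scene handle c=(936.9,-11.1) size 1275.9x22.7 ang 10.9 48 0.114
scene mat c=(978.4,-51.5) size 1207.6x139.1 ang 9.9 292 0.003
scene pan c=(451.2,-142.1) size 67.8x77.5 ang 75.7 89 0.03
[[-1 -1 60 -1 -1 -1 -1 -1 -1 -1]
 [-1 59 58 57 47 51 47 -1 -1 -1]
 [58 61 58 40 47 47 50 -1 -1 -1]
 [-1 -1 54 34 -1 -1 44 -1 -1 -1]
 [60 -1 -1 -1 -1 -1 -1 -1 -1 -1]
 [37 13 12 15 -1 -1 -1 -1 -1 -1]]
rgb [73.38235294 37.85294118 21.92647059]
side foot c=(322.6,-211.1) size 1166.1x125.3 ang 74.9 342 0.07
side handle c=(367.7,-364.5) size 893.5x38.9 ang 69.7 150 0.116
side mat c=(431.2,-156.3) size 91.3x104.9 ang 54.2 54 0.005
side pan c=(367.8,-431.9) size 765.3x74.7 ang 73.2 322 0.035
wrist foot c=(438.9,224.5) size 129.1x81.9 ang 18.2 1210 0.073
wrist handle c=(444.4,-26.1) size 46.9x406.8 ang 8.4 537 0.119
wrist mat None 0 0
wrist pan c=(455.7,-23.7) size 396.3x85.3 ang 86.9 330 0.035
[[61 61 61 38 46 50 49 35 39 37]
 [61 -1 61 39 48 51 51 43 40 38]
 [61 61 61 38 46 50 49 39 39 37]
 [51 56 51 32 -1 41 38 30 31 27]
 [-1 -1 -1 -1 -1 -1 -1 -1 -1 -1]
 [-1 -1 -1 -1 -1 -1 -1 -1 -1 -1]]
rgb [90.83407276 51.2324756  31.93078971]
```

```bash
python3 -c "
from h import *
F=np.array([.437,.2205]);u=np.array([.9537,.3007]);v=np.array([-.3007,.9537])
for n in('scene','side','wrist'):
    c=snap(n);P=cloud(c);hsv=cv2.cvtColor(c['pixels'],cv2.COLOR_RGB2HSV)
    B=lambda x0,x1,y0,y1,z0,z1:(P[...,0]>x0)&(P[...,0]<x1)&(P[...,1]>y0)&(P[...,1]<y1)&(P[...,2]>z0)&(P[...,2]<z1)
    for k,m in(('foot',B(.35,.53,.14,.3,.066,.08)&(hsv[...,1]>80)),('handle',B(.35,.55,-.25,0,.108,.13)&(hsv[...,1]>80)),('pan',B(.35,.55,-.2,-.05,.026,.05)&(hsv[...,1]<60)),('troughred',B(.3,.75,-.45,-.24,.0,.06)&(hsv[...,1]>120)&(hsv[...,0]<15))):
        print(n,k,rect(P[m]) if m.sum()>10 else None,m.sum())
    d=P[...,:2]-F;a=d@u;b=d@v
    m=(abs(a)<.05)&(abs(b)<.028)&(P[...,2]<.066)&(P[...,2]>.012)&(hsv[...,0]<9)
    # local tops: normals up -> highest points grid
    Q=np.c_[a[m],b[m],P[m][:,2]]*1e3
    # sphere peel (linear least squares on neighbourhoods of the top point)
    for _ in range(5):
        if len(Q)<15: break
        t=Q[np.argmax(Q[:,2])];k=Q[np.linalg.norm(Q-t,axis=1)<9]
        if len(k)<6: Q=Q[np.linalg.norm(Q-t,axis=1)>3];continue
        s=np.linalg.lstsq(np.c_[2*k,np.ones(len(k))],(k**2).sum(1),rcond=None)[0];r=np.sqrt(max(0,s[3]+s[:3]@s[:3]))
        print(' top',t.round(0),'centre',s[:3].round(0),'r',r.round(1),len(k))
        ctr=s[:3] if 11<r<19 else t-[0,0,15]
        Q=Q[np.linalg.norm(Q-ctr,axis=1)>18]
"
```

```text
scene foot c=(436.4,221.8) size 118.0x69.6 ang 17.4 201
scene handle c=(465.1,-104.7) size 12.8x44.8 ang 74.6 48
scene pan c=(450.6,-143.6) size 72.4x79.7 ang 72.9 99
scene troughred None 0
 top [-31. -16.  65.] centre [-30. -13.  58.] r 7.5 9
side foot c=(437.6,220.3) size 111.9x72.4 ang 17.2 351
side handle c=(460.6,-107.2) size 15.9x39.0 ang 69.8 155
side pan c=(480.9,-155.1) size 74.6x135.6 ang 73.8 337
side troughred None 0
wrist foot c=(437.3,220.5) size 109.6x66.3 ang 17.5 1254
wrist handle c=(461.2,-105.7) size 13.8x39.7 ang 75.1 552
wrist pan c=(480.8,-149.6) size 83.8x133.6 ang 73.4 343
wrist troughred None 0
```

```bash
python3 -c "
from h import *
o,R=st();c=snap('wrist');T=c['cam_to_world'];print(T[:3,3].round(3),(-T[:3,2]).round(3))
x=np.array([.437,.2205,.04]);q=T[:3,:3].T@(x-T[:3,3]);K=c['camera_matrix'];print(K[0,2]+K[0,0]*q[0]/-q[2],K[1,2]-K[1,1]*q[1]/-q[2])
"
```

```text
t35.3 pos [0.3532 0.1494 0.3077] ytool yaw -72.5 ztool [-0.003 -0.    -1.   ] F [-0.4  0.5 -0.7] op 0.999 g 0.0 q [ 0.09 -0.34  1.94 -0.    1.55  1.35]
[0.427 0.172 0.45 ] [-0.288 -0.091 -0.953]
228.0506004568837 81.47866332392343
```

Request:
carry_out --plan '[[[0.006, 0.012, 0, 0, 0, 0, 1], [0.012, 0.024, 0, 0, 0, 0, 1], [0.018, 0.036, 0, 0, 0, 0, 1], [0.024, 0.048, 0, 0, 0, 0, 1], [0.024, 0.048, 0, 0, 0, 0, 1]]]'

```text
time_s: 35.8
eef_pos: [0.3782, 0.1979, 0.3073]
eef_rot: [-0.0, 0.988, 0.152, -0.002]
wrist_force: [0.4, -0.5, -0.3]
opening: 1.003
grasp_force: 0.0
```

```bash
python3 -c "
from h import *
c=snap('wrist','v16');P=cloud(c)
F=np.array([.437,.2205]);u=np.array([.9537,.3007]);v=np.array([-.3007,.9537])
d=P[...,:2]-F;a=d@u;b=d@v
m=(abs(a)<.05)&(abs(b)<.028)&(P[...,2]<.068)
g=np.full((11,20),-1)
for i,j,z in zip(((b[m]+.028)/.0051).astype(int),((a[m]+.05)/.005).astype(int),P[m][:,2]): g[min(i,10),min(j,19)]=max(g[min(i,10),min(j,19)],int(z*1e3))
print(g)
hsv=cv2.cvtColor(c['pixels'],cv2.COLOR_RGB2HSV)
for h0 in(6,8,10):
    mm=m&(hsv[...,0]<h0)&(hsv[...,1]>120);print(h0,mm.sum())
    k,l,s,ce=cv2.connectedComponentsWithStats(mm.astype(np.uint8))
    for i in range(1,k):
        if s[i,4]>15: print(ce[i].round(0),s[i,4],(1e3*np.median(np.c_[a[l==i],b[l==i],P[l==i][:,2]],0)).round(0))
"
```

```text
[[67 57 60 60 59 34 34 30 11 41 45 46 46 67 11 32 33 33 31 55]
 [67 63 64 64 62 58 38 35 30 47 50 50 51 46 42 35 38 38 36 41]
 [66 64 65 65 64 61 39 37 43 49 51 51 51 48 43 39 39 40 39 55]
 [66 63 64 64 64 61 39 39 40 48 51 50 51 48 42 38 40 39 38 56]
 [58 62 64 64 62 60 38 38 34 46 48 50 49 46 39 37 39 38 38 56]
 [49 58 59 59 58 35 35 33 28 42 44 46 45 41 27 34 35 35 33 42]
 [49 10 10 10 10 27 28 10 10 10 10 10  9 10 10 10 10 10 10 56]
 [67 10 10 10 11 10 10 10 10 10 10 10 10 10 10 10 10 10 11 55]
 [59 10 10 10 10  9 10 11 10  9  9 11 10 11 10 10 10 10 10 57]
 [67 10 10 10 10  9 10 10 10 10 10 10 10 10 11 10  9 10  9 55]
 [66 67 67 67 65 64 61 61 57 57 55 55 67 67 64 63 60 60 57 56]]
6 0
8 2
10 278
[269.  83.] 59 [ 36. -17.  36.]
[261.  85.] 39 [33. -7. 36.]
[266. 104.] 31 [  9. -12.  49.]
```

```bash
python3 -c "
from bench import hand_in
print(hand_in())"
```

```text
the job is handed in; nothing more can be done
None
```

I sanded both ends up to the stop, set the foot on the pad with all four balls in its pocket, and stood the scoop back on its mat; the job is handed in, but the hand-in returned no verdict.

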